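# Change over the vacuum fettling plate

### The job

Change over the vacuum fettling plate: stand the finished white ramekin from the pad on the free part of the ware board, then with the scraper block scrape all the clay chips off the plate into its trough (keep your fingers off chips on the plate), and put the scraper back on its mat, standing on its foot along the mat. Then stand the raw brown ramekin, mouth down as it is, centred on the black pad, and only after that turn the vacuum knob until its white pointer lines up with the red mark and slide the clear guard fully home over it. Leave the blue ramekin, the jar and the tin where they are.

Things in the scene. Friction and masses are not known exactly. Their poses are not given: they have to be found in the camera images.
- station: Vacuum fettling plate, fixed. Origin on the bench under the pad centre, z up. In its frame (mm): steel plate x -95..85, y -80..80, top at z 45; grey lips 10 thick, top at z 57, along its x -95 end and both y sides; open edge at x 85; beyond it the chip trough x 85..165, y -80..80, floor z 6, far wall 7 thick to z 52, end walls to z 57. So +x points from the pad over the open edge to the trough.
- pad (a point): Centre of the flush round black rubber vacuum pad, 84 mm across, at plate height (45 mm above the bench); the pad does not stand above the steel.
- scraper: Scraper block standing on its foot: orange steel-edged foot 100 long (its x), 46 wide (y), 20 mm high; on it a pale wooden rib 64 long (x), 22 thick (y), 20 to 62 mm above the underside. About 0.26 kg, mostly foot. Origin: centre of the underside, z up. Grip the rib along its y (TCP 47 mm above the underside: fingertips 8 mm clear of the foot); push it broadside along its y.
- tool_mat: Black rubber mat, 130 (its x) by 74 mm (its y), 3 mm thick, fixed to the bench: the scraper's place, its 100 mm length along the mat's x. Origin: centre of the underside.
- raw_ramekin: The next ramekin: raw clay, matt grey-brown with a darker casting seam, straight-sided, 62 mm in diameter, 46 mm high, about 0.16 kg, standing mouth down (closed bottom up) somewhere along the ware board. Origin: centre of its lower face (the mouth), z up. It behaves as a solid cylinder; grip it across its diameter from above.
- finished: The finished ramekin: white and smooth, same size and weight as the raw one, mouth down on the vacuum pad at the start, chips lying around it. Origin: centre of its lower face, z up. Fingertips 15 mm or more above the plate pass over the chips (at most 13 mm high).
- ware_board: Wooden ware board, 280 (its x) by 110 mm (its y), 16 mm thick, fixed. The raw ramekin stands within 75 mm of its middle along x, leaving room for one more on its longer free side. Origin: centre of the underside.
- glazed: Bystander: a blue glazed ramekin of the same size on the bench beyond the trough. Origin: centre of its lower face.
- slip_jar: Bystander: jar with a white cap, 60 mm in diameter, 100 mm high. Origin: centre of its underside.
- tin: Bystander: yellow tin, 72 mm in diameter, 85 mm high. Origin: centre of its underside.
- control: Vacuum control unit, fixed: blue box 200 (its x) by 100 mm (its y), 50 mm high, knob 60 mm to the -x side of its centre, clear guard on rails along its x. Origin: centre of its underside.
- vacuum_knob (a joint): Turn of the black regulator knob, rad, 0 (off) to 4.2, growing clockwise seen from above, upright axis; starts at 0 to 0.8, stays where left (friction 0.04 N m). Round skirt 44 mm across, top 62 mm above the bench; on it an upright bar grip 38 long, 11 mm thick, up to 92 mm above the bench, lying along the line from axis to white pointer.
- knob_grip (a point): Point on the knob's axis in the bar, 86 mm above the bench: a TCP here leaves the fingertips 5 mm above the skirt. This point's x axis runs along the bar towards the white pointer.
- knob_pointer (a point): Point 28 mm from the knob's axis in the direction of the white pointer (2 mm past its tip), 54 mm above the bench. It turns with the knob.
- set_mark (a point): Middle of the red set mark, 6 mm wide, 28 mm from the knob's axis and 54 mm above the bench, on the silver ring (68 mm across) round the knob. Fixed during a run; its angle differs at each start: 0.8 to 2.8 rad of clockwise turn from where the pointer starts.
- guard (a joint): Slide of the clear plastic tamper guard, m: 0 = fully open (on the control unit's +x end, clear of the knob), 0.1 = fully home over the knob; it grows as the guard moves to the unit's -x. Starts at 0 to 0.015, takes about 1.5 N, stays where left. A hood 72 long, 82 mm wide, roof 99 mm above the bench, open towards the knob; it passes over the knob at any angle.
- guard_handle (a point): Grip point in the yellow fin on the guard's roof, 118 mm above the bench. The fin is 12 mm thick along the control unit's x, 36 mm wide along its y, from 99 to 124 mm above the bench. It moves with the guard.
- chip0: Chip of dry clay, 22 by 16 by 11 mm with broken corners, pale, 14 g, lying on the plate at the start, or absent (None): 4 to 7 chips are there. Origin: centre of its underside as it starts.
- chip1: Chip of dry clay, 24 by 18 by 12 mm with broken corners, pale, 14 g, lying on the plate at the start, or absent (None): 4 to 7 chips are there. Origin: centre of its underside as it starts.
- chip2: Chip of dry clay, 26 by 16 by 13 mm with broken corners, pale, 14 g, lying on the plate at the start, or absent (None): 4 to 7 chips are there. Origin: centre of its underside as it starts.
- chip3: Chip of dry clay, 22 by 18 by 11 mm with broken corners, pale, 14 g, lying on the plate at the start, or absent (None): 4 to 7 chips are there. Origin: centre of its underside as it starts.
- chip4: Chip of dry clay, 24 by 16 by 12 mm with broken corners, pale, 14 g, lying on the plate at the start, or absent (None): 4 to 7 chips are there. Origin: centre of its underside as it starts.
- chip5: Chip of dry clay, 26 by 18 by 13 mm with broken corners, pale, 14 g, lying on the plate at the start, or absent (None): 4 to 7 chips are there. Origin: centre of its underside as it starts.
- chip6: Chip of dry clay, 22 by 16 by 11 mm with broken corners, pale, 14 g, lying on the plate at the start, or absent (None): 4 to 7 chips are there. Origin: centre of its underside as it starts.
Things that resemble listed ones, but are neither listed nor needed, are in the scene too. Of the things like the tool_mat, leave any that is orange or pink; of the rest the larger one is meant.

How it is judged (in metres and radians):
On the way, in this order (a step that is already met when the one before it is completed fails the run):
1. the finished ramekin stands released on the ware board (x of finished in the frame of ware_board between -0.125 and 0.125 m and y of finished in the frame of ware_board between -0.045 and 0.045 m and z of finished in the frame of ware_board between 0.012 and 0.02 m and angle between finished's own z axis and vertical below 0.06 rad and contact force between the fingers and finished below 0.1 N and linear speed of finished below 0.02 m/s), for 0.3 s.
2. the scraper stands on the plate (x of scraper in the frame of station between -0.095 and 0.1 m and y of scraper in the frame of station between -0.08 and 0.08 m and z of scraper in the frame of station between 0.04 and 0.05 m), for 0.1 s.
3. every chip lies in the trough (x of chip0 in the frame of station between 0.083 and 0.167 m and y of chip0 in the frame of station between -0.082 and 0.082 m and z of chip0 in the frame of station between 0 and 0.036 m and x of chip1 in the frame of station between 0.083 and 0.167 m and y of chip1 in the frame of station between -0.082 and 0.082 m and z of chip1 in the frame of station between 0 and 0.036 m and x of chip2 in the frame of station between 0.083 and 0.167 m and y of chip2 in the frame of station between -0.082 and 0.082 m and z of chip2 in the frame of station between 0 and 0.036 m and x of chip3 in the frame of station between 0.083 and 0.167 m and y of chip3 in the frame of station between -0.082 and 0.082 m and z of chip3 in the frame of station between 0 and 0.036 m and x of chip4 in the frame of station between 0.083 and 0.167 m and y of chip4 in the frame of station between -0.082 and 0.082 m and z of chip4 in the frame of station between 0 and 0.036 m and x of chip5 in the frame of station between 0.083 and 0.167 m and y of chip5 in the frame of station between -0.082 and 0.082 m and z of chip5 in the frame of station between 0 and 0.036 m and x of chip6 in the frame of station between 0.083 and 0.167 m and y of chip6 in the frame of station between -0.082 and 0.082 m and z of chip6 in the frame of station between 0 and 0.036 m), for 0.2 s.
4. the scraper is back on its mat, and the ramekin stands released on the vacuum pad (x of scraper in the frame of tool_mat between -0.02 and 0.02 m and y of scraper in the frame of tool_mat between -0.018 and 0.018 m and z of scraper in the frame of tool_mat between 0 and 0.006 m and angle between each of scraper, raw_ramekin's own z axis and vertical below 0.06 rad and angle between the x axis of scraper and the x axis of tool_mat, either way round below 0.35 rad and linear speed of each of scraper, raw_ramekin below 0.02 m/s and horizontal distance between raw_ramekin and pad below 0.011 m and z of raw_ramekin in the frame of station between 0.042 and 0.048 m and contact force between the fingers and raw_ramekin below 0.1 N), for 0.3 s.
5. with the guard still open, the knob's pointer is on the red mark (horizontal distance between knob_pointer and set_mark below 0.004 m and value of joint guard below 0.03 m), for 0.3 s.
6. the guard is fully home over the knob, the pointer still on the mark (horizontal distance between knob_pointer and set_mark below 0.004 m and value of joint guard above 0.096 m), for 0.2 s.
At the end, for the whole second after the job is handed in: The finished ramekin stands on the ware board; all chips lie in the trough; the scraper stands on its mat (20 mm along, 18 mm across, 0.35 rad); the raw ramekin stands within 11 mm of the pad centre; the pointer is within 4 mm (0.14 rad) of the red mark; the guard is within 4 mm of fully home (all of step 1 and all of step 3 and all of step 4 and all of step 6); the robot touches nothing.
It fails at once if the fingers touch a chip that is on the plate ((contact force between the fingers and chip0 above 1 N and (x of chip0 in the frame of station between -0.096 and 0.08 m and y of chip0 in the frame of station between -0.081 and 0.081 m and z of chip0 in the frame of station above 0.038 m)) or (contact force between the fingers and chip1 above 1 N and (x of chip1 in the frame of station between -0.096 and 0.08 m and y of chip1 in the frame of station between -0.081 and 0.081 m and z of chip1 in the frame of station above 0.038 m)) or (contact force between the fingers and chip2 above 1 N and (x of chip2 in the frame of station between -0.096 and 0.08 m and y of chip2 in the frame of station between -0.081 and 0.081 m and z of chip2 in the frame of station above 0.038 m)) or (contact force between the fingers and chip3 above 1 N and (x of chip3 in the frame of station between -0.096 and 0.08 m and y of chip3 in the frame of station between -0.081 and 0.081 m and z of chip3 in the frame of station above 0.038 m)) or (contact force between the fingers and chip4 above 1 N and (x of chip4 in the frame of station between -0.096 and 0.08 m and y of chip4 in the frame of station between -0.081 and 0.081 m and z of chip4 in the frame of station above 0.038 m)) or (contact force between the fingers and chip5 above 1 N and (x of chip5 in the frame of station between -0.096 and 0.08 m and y of chip5 in the frame of station between -0.081 and 0.081 m and z of chip5 in the frame of station above 0.038 m)) or (contact force between the fingers and chip6 above 1 N and (x of chip6 in the frame of station between -0.096 and 0.08 m and y of chip6 in the frame of station between -0.081 and 0.081 m and z of chip6 in the frame of station above 0.038 m))).
It fails at once if the blue ramekin, the jar or the tin is moved by more than 15 mm (distance of any of glazed, slip_jar, tin from where it was at the start of the episode above 0.015 m).
Of chip0, chip1, chip2, chip3, chip4, chip5, chip6 only 4 to 7 are there at a start; the rules pass over those that are not, and their reading is None.
At some moment in a run one of raw_ramekin may be knocked a few centimetres aside while the robot is not near it.
Once in a run the grip may slacken for a moment while it holds something.
It also fails if it takes over 200 s, if anything falls off the work surface, if the arm or the gripper's body presses on something with over 40 N, if the wrist force passes 120 N, or if a joint passes its speed limit or range.

### The arm

A 6-joint arm with a two-finger parallel gripper is mounted at the origin on the work surface. World frame = base frame: x ahead of the robot, y to its left, z up, the work surface at z = 0. Lengths are in m, angles in degrees, forces in N, time in s.
With the tool pointing down it reaches from about 0.35 to 0.875 m from the base axis. Payload 4.2 kg.
Tool frame: the origin (TCP) lies between the finger pads, 19 mm behind the fingertips; this is the grasp point; z points along the fingers, y is the line along which they close (so a half turn about z gives the same grasp; the last joint's range is limited). The gripper opens to 87 mm and grips with 3 to 60 N. Pads are 19 mm wide; open, the fingers measure 117 mm over their backs; the gripper's body (75 mm by 190 mm) begins 51 mm behind the grasp point.
Start: joints at [-56.23, 22.042, 0.453, 0, -68.411, -14.817], TCP at [0.203, -0.591, 0.241] pointing down, gripper open.
Joint ranges: [-179.83, 179.83], [-69.29, 118.12], [-61.27, 80.66], [-181.25, 117.63], [-171.15, -9.14], [-177.46, 177.46]. Speed limits (degrees/s): [159.86, 159.86, 180, 180, 180, 180].

### API

Orientations are given as [roll, pitch, yaw] about the fixed x, y, z axes, in that order (R = Rz(yaw) Ry(pitch) Rx(roll)).
In Python, from cell import status, imaging, sign_off gives the robot as it stands.
- The arm moves only by the tool carry_out, never from a script. Its argument "rows" is a list of rows, each an object with "dp": the shift along the tool's x, y, z each as a share of 4 cm, from -1 to 1, a list of three; "roll": the turn about the tool's z as a share of 90 degrees, from -1 to 1. In form: [{"dp": [tx, ty, tz], "roll": roll}, ...]. A call has 1 to 10 rows; each row shifts and turns the commanded pose from where the row before left it, along the tool's axes as they then stand; what a row does not reach is not made up. A row lasts 1/10 s, in which the tool goes at most 50 mm and 8.59 degrees, less where a joint would pass 70% of its speed; a pose out of reach is approached as far as the arm can. A call with a number of a shift or a turn outside -1 to 1 is refused whole. A call with a gripper value outside its range is refused whole. "fingers" is the opening, from 0 (shut) to 1 (fully open), set as the call begins (left out, the last holds). The fingers move at their own pace and stop on an object; "force" is the grip in N (left out, the last holds). Time passes only in rows, so rows that do not move let the fingers close. It gives the time, the measured TCP pose, the force, the opening and the grip force at its end, in the units of the state.
- status.get_obs(): the state, without advancing time (a new reading comes with each control period).
- imaging.get_image(name): name is "side" or "top"; returns the picture (384x512x3 uint8, red, green, blue); there is no depth.
- imaging.camera_params(name): a dict with "fx", "fy", "cx", "cy" (pixels), "xyz" and "rotation" of the camera in the world. Camera axes: x right, y up, looking along -z (the intrinsics and any distortion apply to the point x, -y, -z); pixel columns grow to the right and rows downward; lengths in m; the calibration is good to about 2 mm. A picture is of the moment at which its call begins. camera_params takes no time and is no camera call.
- sign_off(): hands the job in; it is judged then, once.
The state is a dict: "clock": time; "joint_positions": joint angles; "dq": joint speeds; "joint_torque": joint torques, N m; "tool_pos": TCP position; "tcp_rot": TCP orientation; "wrist_force": force on the tool from outside, world axes, zero at the start; "ft_torque": the same for the moment, N m; "opening": opening from 0.0 (shut) to 1.0 (fully open); "gripper_force": force on a finger pad.
Only numpy, scipy, OpenCV 4.12 (cv2) and the standard library are available. Lean on these libraries where they do the work, as an engineer would, in place of code of your own. Each camera call takes 0.05 s, during which the arm holds its last target. There are 200 camera calls.

## Working session

There is one attempt and no reset: what is moved stays moved. The work goes in short steps, Python scripts to look and compute and a tool call to move; the robot and the scene stay as the last step left them, time stands still between calls to the robot, and variables do not carry over. Pictures are saved under pics/ and viewed, at most 14 in all, crops included, and the job is handed in when it is done.

Besides the shell and the picture viewer there is one more tool, called as a command line: name --argument value ..., lists and objects as JSON in quotes. carry_out: Moves the arm, as the interface text tells. Its arguments: {"type":"object","properties":{"rows":{"type":"array"},"fingers":{"type":"number"},"force":{"type":"number"}},"required":["rows"]}

```bash
mkdir -p pics; ls; python3 - <<'E'
from cell import status, imaging
import cv2, json
o=status.get_obs(); print(o)
for n in ("top","side"):
    im=imaging.get_image(n); cv2.imwrite(f"pics/{n}0.png",cv2.resize(im[:,:,::-1],(800,600),interpolation=cv2.INTER_CUBIC)); cv2.imwrite(f"raw_{n}0.png",im[:,:,::-1])
    print(imaging.camera_params(n))
E
```

```text
pics
{'clock': 0.0, 'joint_positions': array([-5.62316597e+01,  2.20910410e+01,  3.79569299e-01, -2.93978204e-02,
       -6.84112185e+01, -1.48164286e+01]), 'dq': array([-0.07595732,  0.08545857,  0.04756648,  0.00939206,  0.06795358,
       -0.18338674]), 'joint_torque': array([-2.32999926e-03, -3.90669751e+01,  1.87406784e+01,  4.21986759e+00,
        1.10488528e-02, -2.11408692e-04]), 'tool_pos': array([ 0.20281969, -0.59057854,  0.24015412]), 'tcp_rot': array([ 1.79874402e+02, -4.97118068e-03, -1.61058929e+02]), 'wrist_force': array([ 0.62591166, -0.18935404,  0.27094579]), 'ft_torque': array([ 0.02936347,  0.05136289, -0.02796874]), 'gripper_force': 0.0, 'opening': 1.0035093002914877}
{'fx': 379.57584555689044, 'fy': 379.57584555689044, 'cx': 251.11429911411867, 'cy': 191.6734884279541, 'xyz': array([0.48787924, 0.00335355, 1.07805857]), 'rotation': array([  2.41754227,   1.21035183, -89.05839839])}
{'fx': 454.1337038313894, 'fy': 454.1337038313894, 'cx': 252.28233567287802, 'cy': 193.8457692871177, 'xyz': array([ 0.05441629, -1.18379391,  0.96640657]), 'rotation': array([ 55.67599696,   1.06829762, -21.69103869])}
```

View pics/top0.png

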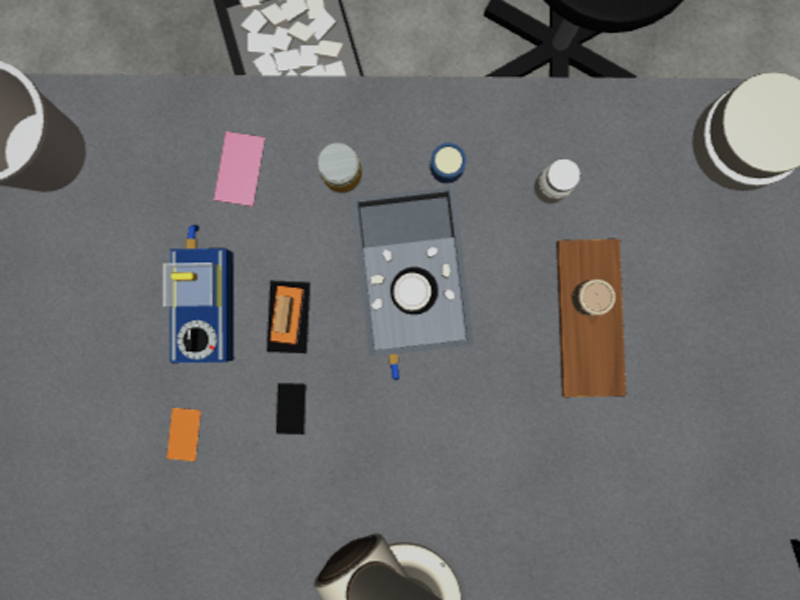

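View pics/side0.png

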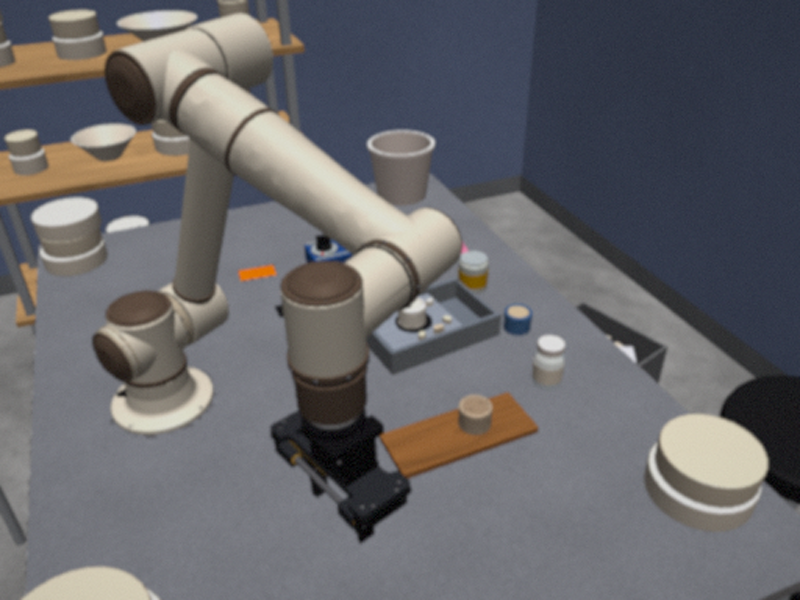

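The top view shows the station at display px (412,290), with the white ramekin on the pad and 7 chips round it. The trough is above the plate, towards +world x. The other things, in display px:
- **Scraper:** on the larger black mat (288,317).
- **Board:** (592,318), with the raw ramekin at (597,297).
- **Control:** knob (196,340), guard (183,283).
- **Mats that could be mistaken:** pink (240,168), orange (184,434), small black (291,408). I choose the larger black one at (288,317).
- **Ramekins that could be mistaken:** blue (448,162), brown (597,297) and white (413,291).

I'll check these in one close crop.

```bash
cat > h.py <<'E'
import numpy as np, cv2
from scipy.spatial.transform import Rotation as Ro
from cell import status, imaging
def cam(n):
    p=imaging.camera_params(n); return p,Ro.from_euler('xyz',p['rotation'],degrees=True).as_matrix()
def w(n,px,z):
    "raw pixels (N,2) -> world xy at height z"
    p,R=cam(n); px=np.atleast_2d(px).astype(float)
    d=np.c_[(px[:,0]-p['cx'])/p['fx'],-(px[:,1]-p['cy'])/p['fy'],-np.ones(len(px))]@R.T
    return p['xyz'][:2]+d[:,:2]*((z-p['xyz'][2])/d[:,2])[:,None]
def pj(n,P):
    p,R=cam(n); c=(np.atleast_2d(P)-p['xyz'])@R
    return np.c_[p['cx']-p['fx']*c[:,0]/c[:,2],p['cy']+p['fy']*c[:,1]/c[:,2]]
def comps(m,amin=8):
    n,l,s,c=cv2.connectedComponentsWithStats(m.astype(np.uint8)); return [(s[i],c[i],l==i) for i in range(1,n) if s[i][4]>=amin]
def move(tgt,yaw=None):
    "shift to tgt in tool axes (units of 4cm), tool pointing down"
    o=status.get_obs(); R=Ro.from_euler('xyz',o['tcp_rot'],degrees=True).as_matrix()
    print('t',o['clock'],'pos',o['tool_pos'].round(4),'rot',o['tcp_rot'].round(2),'dp',((np.array(tgt)-o['tool_pos'])@R/.04).round(2))
E
python3 - <<'E'
from h import *
im=cv2.imread('raw_top0.png')
def crop(x0,y0,x1,y1,W,H): return cv2.resize(im[y0:y1,x0:x1],(W,H),interpolation=cv2.INTER_CUBIC)
a=crop(100,140,155,240,330,600); b=crop(165,118,307,235,470,388); c=crop(350,150,404,180,470,212)
cv2.imwrite('pics/crop1.png',np.hstack([a,np.vstack([b,c])]))
hsv=cv2.cvtColor(im,cv2.COLOR_BGR2HSV)
H,S,V=[hsv[:,:,i].astype(int) for i in range(3)]
def rect(m,name,z):
    for s,c,mm in comps(m,150):
        p=np.argwhere(mm)[:,::-1].astype(np.float32); r=cv2.minAreaRect(p); q=cv2.boxPoints(r)
        wq=w('top',q,z); print(name,c.round(1),s[4],'ctr',w('top',r[0],z).round(4)[0],'sides',np.linalg.norm(wq-np.roll(wq,1,0),axis=1).round(3)[:2],'corners',wq.round(3).tolist())
brd=np.zeros(im.shape[:2],bool); brd[140:265,340:410]=True
rect(brd&(S>90)&(H<20),'board',.016)
mat=np.zeros_like(brd); mat[170:285,165:205]=True
rect(mat&(V<45),'mat',.003)
rect(mat&(S>150)&(V>120),'foot',.023); 
ct=np.zeros_like(brd); ct[150:240,100:152]=True
rect(ct&(S>120)&(H>95)&(H<130),'ctrl',.05)
for s,c,mm in comps(ct&(H>20)&(H<35)&(S>120)): print('yellow',c,s,w('top',c,.124))
for s,c,mm in comps(ct&((H<8)|(H>172))&(S>130),3): print('red',c,s,w('top',c,.054))
E
```

```text
board [377.7 205. ] 3529 ctr [ 0.5059 -0.3262] sides [0.28  0.112] corners [[0.643, -0.264], [0.65, -0.376], [0.37, -0.387], [0.364, -0.277]]
mat [185.4 204.5] 450 ctr [0.499  0.2168] sides [0.071 0.127] corners [[0.437, 0.254], [0.564, 0.251], [0.561, 0.179], [0.434, 0.183]]
mat [185.7 261.4] 545 ctr [0.3327 0.2089] sides [0.087 0.048] corners [[0.376, 0.234], [0.377, 0.186], [0.29, 0.184], [0.289, 0.232]]
foot [184.5 201. ] 344 ctr [0.5035 0.2165] sides [0.047 0.099] corners [[0.457, 0.245], [0.555, 0.234], [0.55, 0.188], [0.452, 0.199]]
ctrl [135.5 191.3] 882 ctr [0.5166 0.3603] sides [0.197 0.108] corners [[0.615, 0.417], [0.616, 0.31], [0.42, 0.304], [0.418, 0.411]]
ctrl [126.3 201.8] 318 ctr [0.4893 0.3663] sides [0.055 0.071] corners [[0.516, 0.403], [0.517, 0.331], [0.463, 0.33], [0.461, 0.401]]
yellow [140. 183.] [140 171   1  25  25] [[0.54545228 0.30617087]]
yellow [117.15625 176.625  ] [110 175  16   5  64] [[0.56078721 0.36501857]]
red [135.         221.83333333] [134 221   3   3   6] [[0.44409676 0.33897947]]
```

View pics/crop1.png

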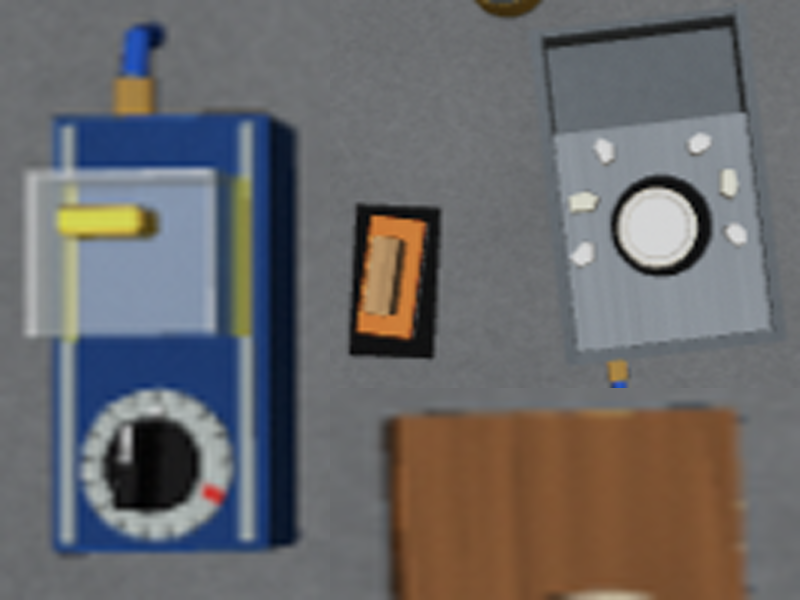

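The crop shows 6 chips round the white ramekin, the scraper on the larger black mat, and the knob with its bar along world x. The white pointer is towards +x (crop 126,442) and the red mark is at crop (213,494). Next I'll fit the station and ramekins.

```bash
cat > meas.py <<'E'
from h import *
def chips(im,S0,yaw,shape=None):
    hsv=cv2.cvtColor(im,cv2.COLOR_BGR2HSV); out=[]
    V=hsv[:,:,2]; m=np.zeros(V.shape,bool); m[120:228,225:305]=True
    for s,c,mm in comps(m&(V>195),4):
        p=w('top',c,.05)[0]-S0; cc,ss=np.cos(yaw),np.sin(yaw)
        out.append((s[4],c.round(1),(p@np.array([[cc,-ss],[ss,cc]])).round(3)))
    return out
E
python3 - <<'E'
from meas import *
im=cv2.imread('raw_top0.png'); hsv=cv2.cvtColor(im,cv2.COLOR_BGR2HSV); H,S,V=[hsv[:,:,i].astype(int) for i in range(3)]
print('bench',np.median(hsv[240:280,300:340].reshape(-1,3),0),'plate',hsv[212,265],'trough',hsv[140,260],'lip',hsv[200,237])
m=np.zeros(V.shape,bool); m[118:235,222:305]=True
# pad
for s,c,mm in comps(m&(V<50),100):
    p=np.argwhere(mm)[:,::-1].astype(np.float32); h=cv2.convexHull(p); (cx,cy),(a,b),_=cv2.fitEllipse(h); print('black',c,s,(cx,cy),a,b,w('top',(cx,cy),.045))
for s,c,mm in comps(m&(V>190),100):
    p=np.argwhere(mm)[:,::-1].astype(np.float32); (cx,cy),(a,b),_=cv2.fitEllipse(cv2.convexHull(p)); print('white',(cx,cy),a,b,w('top',(cx,cy),.091))
# station outline: fit by model on gradient: plate bright region corners
g=cv2.GaussianBlur(im,(0,0),0.8).astype(float); bl=g[:,:,0]-g[:,:,2]
mk=m&(bl>8)
mk=cv2.morphologyEx(mk.astype(np.uint8),cv2.MORPH_CLOSE,np.ones((7,7)))
for s,c,mm in comps(mk,1000):
    p=np.argwhere(mm)[:,::-1].astype(np.float32); q=cv2.boxPoints(cv2.minAreaRect(p)); wq=w('top',q,.055); print('box',wq.round(3).tolist(),np.linalg.norm(wq-np.roll(wq,1,0),axis=1).round(3))
r=np.zeros(V.shape,bool); r[172:210,362:402]=True
gg=im[172:210,362:402]
for s,c,mm in comps(r&(S<115)&(V>130),60):
    p=np.argwhere(mm)[:,::-1].astype(np.float32); (cx,cy),(a,b),_=cv2.fitEllipse(cv2.convexHull(p)); print('raw',(cx,cy),a,b,w('top',(cx,cy),.062))
E
```

```text
bench [105.   9. 113.] plate [105  23 153] trough [104  30 112] lip [102  24 138]
black [258.06896552 127.28965517] [230 123  57  10 145] (257.14361572265625, 127.5221176147461) 3.0259273052215576 77.74291229248047 [[0.7075157  0.01224642]]
black [268.12626263 184.81313131] [250 171  30  30 198] (264.6087341308594, 185.8246612548828) 29.30125617980957 29.625139236450195 [[ 0.54765715 -0.0106118 ]]
white (263.4005126953125, 186.04542541503906) 21.932220458984375 22.638547897338867 [[ 0.54437202 -0.00685536]]
box [[0.706, 0.103], [0.731, -0.077], [0.456, -0.114], [0.431, 0.064]] [0.278 0.182 0.277 0.18 ]
raw (381.9857177734375, 189.63803100585938) 22.658920288085938 23.614377975463867 [[ 0.5412614  -0.32267402]]
```

The station box fits at 277x180 mm, with origin (0.5478, -0.0106) and yaw 7.9°. The pad ellipse agrees, so I can move: first over the white ramekin.

carry_out --rows '[{"dp":[-0.754,0.648,0.1],"roll":0},{"dp":[-0.754,0.648,0.1],"roll":0},{"dp":[-0.754,0.648,0.1],"roll":0},{"dp":[-0.754,0.648,0.1],"roll":0},{"dp":[-0.754,0.648,0.1],"roll":0},{"dp":[-0.754,0.648,0.1],"roll":0},{"dp":[-0.754,0.648,0.1],"roll":0},{"dp":[-0.754,0.648,0.1],"roll":0},{"dp":[-0.754,0.648,0.1],"roll":0},{"dp":[-0.754,0.648,0.1],"roll":0}]' --fingers 1

```text
clock: 1.1
tool_pos: [0.4044, -0.2464, 0.2009]
tcp_rot: [180.0, -0.0, -161.0]
wrist_force: [-0.1, -0.1, 1.2]
opening: 0.999
gripper_force: 0.0
```

carry_out --rows '[{"dp":[-0.754,0.648,0.1],"roll":0},{"dp":[-0.754,0.648,0.1],"roll":0},{"dp":[-0.754,0.648,0.1],"roll":0},{"dp":[-0.754,0.648,0.1],"roll":0},{"dp":[-0.754,0.648,0.1],"roll":0},{"dp":[-0.754,0.648,0.1],"roll":0},{"dp":[-0.754,0.648,0.1],"roll":0},{"dp":[0,0,0],"roll":0},{"dp":[0,0,0],"roll":0}]'

```text
clock: 2.0
tool_pos: [0.5446, -0.0071, 0.1724]
tcp_rot: [180.0, -0.1, -161.0]
wrist_force: [0.3, 0.3, -0.5]
opening: 0.997
gripper_force: 0.0
```

```bash
python3 -c "
from h import *
move([.5444,-.0080,.081])
print(status.get_obs()['joint_positions'].round(1))
im=imaging.get_image('top'); cv2.imwrite('raw_top1.png',im[:,:,::-1])"
```

```text
t 2.0 pos [ 0.5446 -0.0071  0.1724] rot [ 1.7998e+02 -1.1000e-01 -1.6097e+02] dp [ 0.01 -0.02  2.29]
[ 16.3  17.8 -16.5  -0.  -55.7 -87.3]
```

carry_out --rows '[{"dp":[0,0,0.7],"roll":0},{"dp":[0,0,0.7],"roll":0},{"dp":[0,0,0.5],"roll":0},{"dp":[0,0,0.37],"roll":0},{"dp":[0,0,0],"roll":0}]'

```text
clock: 2.55
tool_pos: [0.5426, -0.0094, 0.0806]
tcp_rot: [180.0, -0.3, -161.2]
wrist_force: [-0.0, 0.3, -0.4]
opening: 1.002
gripper_force: 0.0
```

carry_out --rows '[{"dp":[0,0,0],"roll":0},{"dp":[0,0,0],"roll":0},{"dp":[0,0,0],"roll":0},{"dp":[0,0,0],"roll":0},{"dp":[0,0,0],"roll":0},{"dp":[0,0,0],"roll":0}]' --fingers 0.5 --force 30

```text
clock: 3.15
tool_pos: [0.5452, -0.0076, 0.0833]
tcp_rot: [-180.0, 0.1, -161.0]
wrist_force: [-0.9, 1.9, 5.4]
opening: 0.708
gripper_force: 30.0
```

carry_out --rows '[{"dp":[0,0,-0.5],"roll":0},{"dp":[0,0,-0.8],"roll":0},{"dp":[0,0,-0.5],"roll":0},{"dp":[0,0,-0.2],"roll":0},{"dp":[0,0,0],"roll":0}]'

```text
clock: 3.65
tool_pos: [0.545, -0.0077, 0.1629]
tcp_rot: [180.0, 0.1, -161.1]
wrist_force: [-0.5, -0.4, -3.0]
opening: 0.704
gripper_force: 30.0
```

carry_out --rows '[{"dp":[0.603,-0.737,0],"roll":0},{"dp":[0.603,-0.737,0],"roll":0},{"dp":[0.603,-0.737,0],"roll":0},{"dp":[0.603,-0.737,0],"roll":0},{"dp":[0.603,-0.737,0],"roll":0},{"dp":[0.603,-0.737,0],"roll":0},{"dp":[0.603,-0.737,0],"roll":0},{"dp":[0.603,-0.737,0],"roll":0},{"dp":[0.603,-0.737,0],"roll":0},{"dp":[0,0,0],"roll":0}]'

```text
clock: 4.65
tool_pos: [0.4231, -0.3319, 0.1601]
tcp_rot: [179.9, -0.2, -161.4]
wrist_force: [-0.6, 0.1, -2.4]
opening: 0.706
gripper_force: 30.0
```

```bash
python3 -c "
from h import *
move([.426,-.329,.055])
print(status.get_obs()['opening'])
for n in ('top','side'):
  im=imaging.get_image(n); cv2.imwrite(f'raw_{n}2.png',im[:,:,::-1])
a=cv2.imread('raw_top2.png');b=cv2.imread('raw_side2.png')
cv2.imwrite('pics/p2.png',np.vstack([cv2.resize(a[100:300,100:500],(600,300)),cv2.resize(b[100:300,150:450],(450,300)) if 0 else cv2.resize(b[100:300,112:512],(600,300))]))"
```

```text
t 4.65 pos [ 0.4231 -0.3319  0.1601] rot [ 179.85   -0.19 -161.35] dp [-0.1   0.04  2.63]
0.7064289611282147
```

View pics/p2.png

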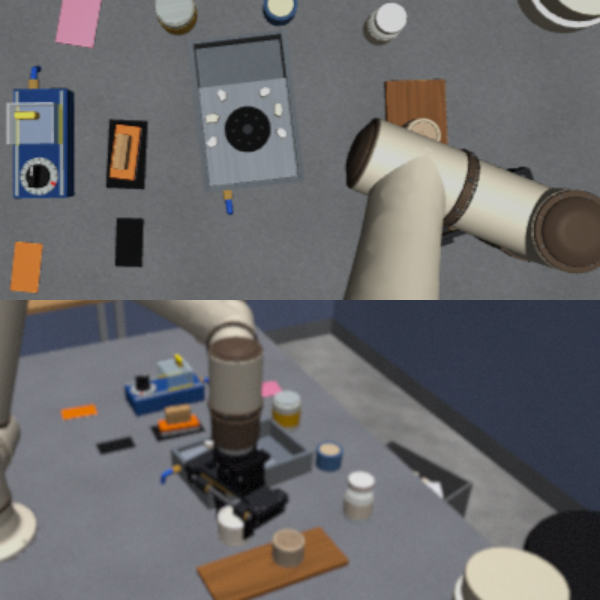

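The side view shows the white ramekin held, and the raw one still at its place on the board. The pad is clear and six chips remain. I'll lower it onto the board.

carry_out --rows '[{"dp":[0,0,0.7],"roll":0},{"dp":[0,0,0.8],"roll":0},{"dp":[0,0,0.6],"roll":0},{"dp":[0,0,0.3],"roll":0},{"dp":[0,0,0.15],"roll":0},{"dp":[0,0,0.1],"roll":0},{"dp":[0,0,0.05],"roll":0},{"dp":[0,0,0],"roll":0},{"dp":[0,0,0],"roll":0}]'

```text
clock: 5.65
tool_pos: [0.4261, -0.3294, 0.0552]
tcp_rot: [-179.9, 0.1, -161.0]
wrist_force: [0.2, -0.4, -0.8]
opening: 0.702
gripper_force: 30.0
```

carry_out --rows '[{"dp":[0,0,0.03],"roll":0},{"dp":[0,0,0],"roll":0}]'

```text
clock: 5.85
tool_pos: [0.4262, -0.3295, 0.0543]
tcp_rot: [-179.9, 0.1, -161.0]
wrist_force: [-0.7, 0.6, 4.1]
opening: 0.705
gripper_force: 30.0
```

carry_out --rows '[{"dp":[0,0,0],"roll":0},{"dp":[0,0,0],"roll":0},{"dp":[0,0,0],"roll":0},{"dp":[0,0,0],"roll":0},{"dp":[0,0,0],"roll":0}]' --fingers 1

```text
clock: 6.35
tool_pos: [0.4256, -0.3292, 0.0531]
tcp_rot: [180.0, -0.0, -161.1]
wrist_force: [-0.5, -0.4, -0.3]
opening: 0.985
gripper_force: 0.0
```

carry_out --rows '[{"dp":[0,0,-0.6],"roll":0},{"dp":[0,0,-0.9],"roll":0},{"dp":[0,0,-0.9],"roll":0},{"dp":[0,0,-0.9],"roll":0},{"dp":[0,0,-0.3],"roll":0}]'

```text
clock: 6.85
tool_pos: [0.4274, -0.3302, 0.2015]
tcp_rot: [-179.7, 0.3, -161.0]
wrist_force: [0.2, -0.4, 0.7]
opening: 0.997
gripper_force: 0.0
```

```bash
python3 - <<'E'
from h import *
# scraper: rib top ends & yaw from raw_top0
im=cv2.imread('raw_top2.png'); hsv=cv2.cvtColor(im,cv2.COLOR_BGR2HSV); H,S,V=[hsv[:,:,i].astype(int) for i in range(3)]
m=np.zeros(V.shape,bool); m[175:228,165:205]=True
for nm,k,z in(('foot',m&(S>150)&(V>110),.023),('rib',m&(S>60)&(S<150)&(V>100),.065),('orange+rib',m&(S>60)&(V>100),.023),('mat',m&(V<60)|m&(S>60),.003)):
  for s,c,mm in comps(k,60):
    p=np.argwhere(mm)[:,::-1].astype(np.float32); r=cv2.minAreaRect(p); wq=w('top',cv2.boxPoints(r),z); e=wq-np.roll(wq,1,0); l=np.linalg.norm(e,axis=1); v=e[np.argmax(l)]
    print(nm,s[4],w('top',r[0],z).round(4),l.round(3)[:2],'yaw',np.degrees(np.arctan2(v[1],v[0])).round(1))
move([.5035,.2165,.16])
E
```

```text
foot 354 [[0.5035 0.2164]] [0.047 0.099] yaw -6.0
rib 187 [[0.5032 0.2161]] [0.022 0.062] yaw -6.2
orange+rib 558 [[0.5035 0.2164]] [0.047 0.099] yaw -6.0
mat 1150 [[0.4994 0.2168]] [0.072 0.13 ] yaw -1.4
t 6.85 pos [ 0.4274 -0.3302  0.2015] rot [-179.68    0.29 -161.  ] dp [-6.24 12.31  1.  ]
```

The white ramekin is released. Mat (0.4994, 0.2168) and scraper (0.5035, 0.2164, yaw -6°) match their given sizes. Moving to the scraper.

carry_out --rows '[{"dp":[0,0,0],"roll":0.093},{"dp":[0,0,0],"roll":0.093},{"dp":[0,0,0],"roll":0.092},{"dp":[-0.036,0.98,0],"roll":0},{"dp":[-0.036,0.98,0],"roll":0},{"dp":[-0.036,0.98,0],"roll":0},{"dp":[-0.036,0.98,0],"roll":0},{"dp":[-0.036,0.98,0],"roll":0},{"dp":[-0.036,0.98,0],"roll":0},{"dp":[-0.036,0.98,0],"roll":0}]'

```text
clock: 7.85
tool_pos: [0.4642, -0.0559, 0.1966]
tcp_rot: [-180.0, -0.1, 173.9]
wrist_force: [-0.5, -0.4, -0.3]
opening: 1.001
gripper_force: 0.0
```

carry_out --rows '[{"dp":[-0.036,0.98,0],"roll":0},{"dp":[-0.036,0.98,0],"roll":0},{"dp":[-0.036,0.98,0],"roll":0},{"dp":[-0.036,0.98,0],"roll":0},{"dp":[-0.036,0.98,0],"roll":0},{"dp":[-0.036,0.98,0],"roll":0},{"dp":[-0.036,0.98,0],"roll":0},{"dp":[0,0,0],"roll":0},{"dp":[0,0,0],"roll":0},{"dp":[0,0,0],"roll":0}]'

```text
clock: 8.85
tool_pos: [0.5032, 0.2134, 0.1966]
tcp_rot: [-179.9, -0.1, 173.9]
wrist_force: [-0.1, -0.0, -1.2]
opening: 0.998
gripper_force: 0.0
```

```bash
python3 - <<'E'
from h import *
move([.5035,.2164,.05]); print(status.get_obs()['joint_positions'].round(1))
im=imaging.get_image('top')[:,:,::-1].copy()
from meas import *
for r in chips(im,np.array([.5478,-.0106]),np.radians(7.9)): print(r)
m=cv2.cvtColor(im,cv2.COLOR_BGR2HSV)[:,:,2]>190; m[:, :340]=0; m[:,420:]=0; m[:150]=0; m[290:]=0
for s,c,_ in comps(m,60): print(s[4],w('top',c,.062))
cv2.imwrite('raw_top3.png',im)
E
```

```text
t 8.85 pos [0.5032 0.2134 0.1966] rot [-1.7994e+02 -8.0000e-02  1.7390e+02] dp [-0.01  0.08  3.67]
[  40.    16.6  -14.4   -0.   -59.1 -136.1]
(np.int32(25), array([276.4, 160.6]), array([ 0.064, -0.04 ]))
(np.int32(22), array([247.5, 162.7]), array([0.068, 0.039]))
(np.int32(26), array([285.3, 172.4]), array([ 0.029, -0.06 ]))
(np.int32(28), array([240.8, 178.2]), array([0.028, 0.062]))
(np.int32(23), array([287.6, 188.1]), array([-0.014, -0.061]))
(np.int32(28), array([241. , 194.1]), array([-0.015,  0.066]))
189 [[ 0.54032971 -0.3165761 ]]
389 [[ 0.42693306 -0.33025922]]
```

carry_out --rows '[{"dp":[0,0.03,0.8],"roll":0},{"dp":[0,0,0.9],"roll":0},{"dp":[0,0,0.9],"roll":0},{"dp":[0,0,0.6],"roll":0},{"dp":[0,0,0.3],"roll":0},{"dp":[0,0,0.17],"roll":0},{"dp":[0,0,0],"roll":0}]'

```text
clock: 9.6
tool_pos: [0.5041, 0.2152, 0.0505]
tcp_rot: [-180.0, -0.0, 173.9]
wrist_force: [-0.6, -0.3, -0.2]
opening: 0.999
gripper_force: 0.0
```

carry_out --rows '[{"dp":[0,0,0],"roll":0},{"dp":[0,0,0],"roll":0},{"dp":[0,0,0],"roll":0},{"dp":[0,0,0],"roll":0},{"dp":[0,0,0],"roll":0},{"dp":[0,0,0],"roll":0},{"dp":[0,0,0],"roll":0},{"dp":[0,0,0],"roll":0}]' --fingers 0 --force 50

```text
clock: 10.4
tool_pos: [0.5038, 0.2155, 0.0504]
tcp_rot: [-180.0, -0.0, 173.9]
wrist_force: [0.2, 0.5, 0.5]
opening: 0.357
gripper_force: 0.0
```

carry_out --rows '[{"dp":[0,0,-0.5],"roll":0},{"dp":[0,0,-0.9],"roll":0},{"dp":[0,0,-0.9],"roll":0},{"dp":[0,0,-0.3],"roll":0},{"dp":[0,0,0],"roll":0}]'

```text
clock: 10.9
tool_pos: [0.5043, 0.216, 0.1557]
tcp_rot: [179.8, 0.1, 173.9]
wrist_force: [0.5, 0.2, -3.6]
opening: 0.252
gripper_force: 49.2
```

The fingers were still closing when the lift started, so the grip may be too high on the rib. I'll check in the side camera.

```bash
python3 - <<'E'
from h import *
im=imaging.get_image('side')[:,:,::-1].copy()
c=pj('side',[.504,.216,.156])[0]; print(c, pj('side',[.504,.216,.109])[0])
x,y=c.astype(int); cv2.imwrite('pics/s4.png',cv2.resize(im[y-30:y+60,x-50:x+50],(600,540),interpolation=cv2.INTER_CUBIC))
E
```

```text
[229.29731682 151.29558571] [229.89111727 162.3531387 ]
```

View pics/s4.png

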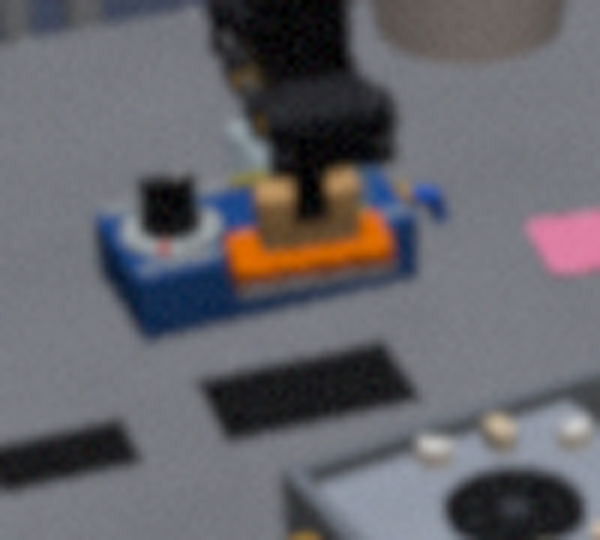

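The grip is about right: the fingertips are roughly 10 mm above the foot and the scraper hangs level. Now rotate and go to the lane at station y +27.

carry_out --rows '[{"dp":[0,0,0],"roll":-0.0888},{"dp":[0,0,0],"roll":-0.0888},{"dp":[0,0,0],"roll":-0.0888},{"dp":[0,0,0],"roll":-0.0888},{"dp":[0,0,0],"roll":-0.0888},{"dp":[0,0,0],"roll":-0.0888},{"dp":[0,0,0],"roll":-0.0888},{"dp":[0,0,0],"roll":-0.0888},{"dp":[0,0,0],"roll":-0.0888},{"dp":[0,0,0],"roll":-0.0888}]'

```text
clock: 11.95
tool_pos: [0.5024, 0.2146, 0.1513]
tcp_rot: [179.8, -0.3, -105.9]
wrist_force: [0.1, 0.9, -2.8]
opening: 0.252
gripper_force: 49.2
```

carry_out --rows '[{"dp":[0,0,0],"roll":-0.0888},{"dp":[0,0,0],"roll":-0.0888},{"dp":[0,0,0],"roll":-0.0888},{"dp":[0.855,0.219,0],"roll":0},{"dp":[0.855,0.219,0],"roll":0},{"dp":[0.855,0.219,0],"roll":0},{"dp":[0.855,0.219,0],"roll":0},{"dp":[0.855,0.219,0],"roll":0},{"dp":[0.855,0.219,0],"roll":0},{"dp":[0,0,0],"roll":0}]'

```text
clock: 12.95
tool_pos: [0.4766, 0.0016, 0.1516]
tcp_rot: [179.6, -0.0, -82.5]
wrist_force: [0.1, -0.0, -3.2]
opening: 0.253
gripper_force: 49.2
```

carry_out --rows '[{"dp":[0,0,0.6],"roll":0},{"dp":[0,0,0.5],"roll":0},{"dp":[0,0,0.15],"roll":0},{"dp":[0,0,0],"roll":0},{"dp":[0,0,0],"roll":0}]'

```text
clock: 13.45
tool_pos: [0.4759, 0.0039, 0.1061]
tcp_rot: [179.4, -0.2, -82.1]
wrist_force: [-15.0, -0.2, 30.0]
opening: 0.245
gripper_force: 50.0
```

```bash
python3 - <<'E'
from h import *
move([.4797,.0072,.095]); print(status.get_obs()['wrist_force'])
S=np.array([.5478,-.0106]);
for n in ('top','side'): cv2.imwrite(f'raw_{n}5.png',imaging.get_image(n)[:,:,::-1])
a=cv2.imread('raw_top5.png')[110:240,200:320]; x,y=pj('side',[.5478,-.01,.05])[0].astype(int); b=cv2.imread('raw_side5.png')[y-55:y+45,x-65:x+65]
cv2.imwrite('pics/p5.png',np.hstack([cv2.resize(a,(360,390),interpolation=2),cv2.resize(b,(440,390),interpolation=2)]))
E
```

```text
t 13.45 pos [0.4759 0.0039 0.1061] rot [ 1.7942e+02 -1.7000e-01 -8.2090e+01] dp [-0.07 -0.11  0.28]
[-14.96591336  -0.15690454  29.99176104]
```

View pics/p5.png

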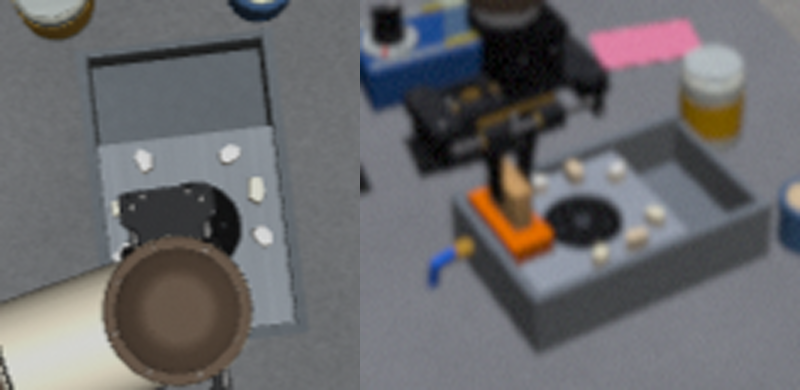

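The contact force is already 30 N at TCP z 0.106. The reading also puts the scraper 4 mm further back than intended, so its rear edge is probably on the back lip. I'll lift, step forward 12 mm and lower again.

carry_out --rows '[{"dp":[0,0,-0.5],"roll":0},{"dp":[0,0,-0.1],"roll":0},{"dp":[-0.07,-0.15,0],"roll":0},{"dp":[-0.03,-0.15,0],"roll":0},{"dp":[0,0,0],"roll":0},{"dp":[0,0,0],"roll":0}]'

```text
clock: 14.15
tool_pos: [0.4908, 0.0107, 0.1273]
tcp_rot: [179.9, -0.0, -82.2]
wrist_force: [0.3, 0.4, -2.6]
opening: 0.25
gripper_force: 50.0
```

carry_out --rows '[{"dp":[0,0,0.3],"roll":0},{"dp":[0,0,0.1],"roll":0},{"dp":[0,0,0],"roll":0},{"dp":[0,0,0],"roll":0}]'

```text
clock: 14.55
tool_pos: [0.4911, 0.0106, 0.1125]
tcp_rot: [180.0, -0.0, -82.2]
wrist_force: [0.2, -0.4, -2.5]
opening: 0.249
gripper_force: 50.0
```

carry_out --rows '[{"dp":[0.04,0.1,0],"roll":0},{"dp":[0,0,0.15],"roll":0},{"dp":[0,0,0],"roll":0},{"dp":[0,0,0],"roll":0}]'

```text
clock: 14.95
tool_pos: [0.4874, 0.0085, 0.1065]
tcp_rot: [-180.0, -0.0, -82.2]
wrist_force: [0.2, -0.4, -2.6]
opening: 0.247
gripper_force: 50.0
```

carry_out --rows '[{"dp":[0,0,0.1],"roll":0},{"dp":[0,0,0],"roll":0},{"dp":[0,0,0],"roll":0}]'

```text
clock: 15.25
tool_pos: [0.4878, 0.0087, 0.1061]
tcp_rot: [-179.9, -0.1, -82.1]
wrist_force: [-8.6, 3.1, 23.1]
opening: 0.251
gripper_force: 50.0
```

carry_out --rows '[{"dp":[0,0,-0.25],"roll":0},{"dp":[0.3,0,0],"roll":0},{"dp":[0.3,0,0],"roll":0},{"dp":[0,0,0],"roll":0},{"dp":[0,0,0.17],"roll":0},{"dp":[0,0,0],"roll":0},{"dp":[0,0,0],"roll":0}]'

```text
clock: 15.95
tool_pos: [0.4913, -0.0157, 0.106]
tcp_rot: [-180.0, -0.1, -82.1]
wrist_force: [-0.4, -3.0, 4.8]
opening: 0.249
gripper_force: 50.0
```

```bash
python3 - <<'E'
from h import *
move([.4797,.0072,.095])
im=imaging.get_image('side')[:,:,::-1]; x,y=pj('side',[.49,.0,.07])[0].astype(int); cv2.imwrite('pics/p6.png',cv2.resize(im[y-40:y+40,x-50:x+50],(800,640),interpolation=2)[:600])
E
```

```text
t 15.95 pos [ 0.4913 -0.0157  0.106 ] rot [-1.7996e+02 -7.0000e-02 -8.2130e+01] dp [-0.61  0.21  0.28]
```

View pics/p6.png

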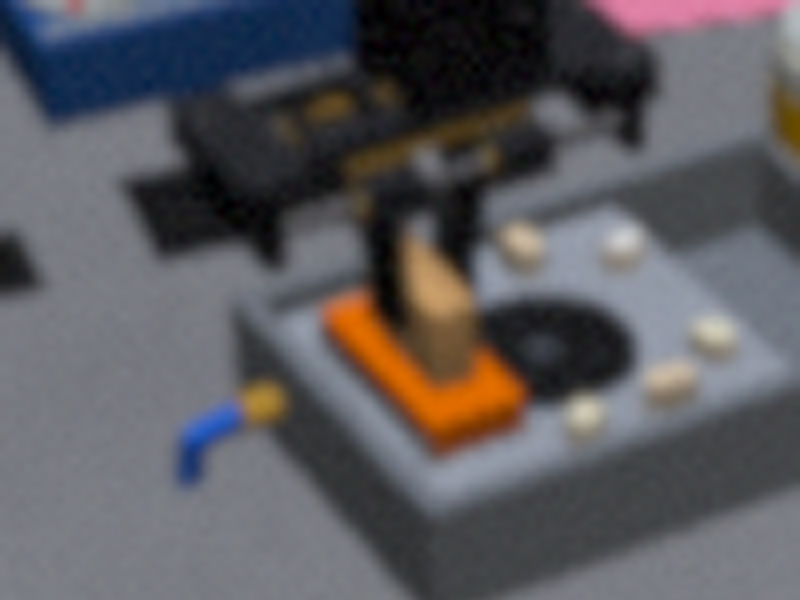

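The scraper stands flat on the plate with about 5 N contact, so the grip was about 14 mm too high. I'll regrip lower here. The fingertips stay about 28 mm above the plate, clear of the chips.

carry_out --rows '[{"dp":[0,0,0],"roll":0},{"dp":[0,0,0],"roll":0},{"dp":[0,0,0],"roll":0},{"dp":[0,0,0.17],"roll":0},{"dp":[0,0,0.17],"roll":0},{"dp":[0,0,0],"roll":0},{"dp":[0,0,0],"roll":0}]' --fingers 0.5

```text
clock: 16.7
tool_pos: [0.4904, -0.0153, 0.0916]
tcp_rot: [179.9, -0.0, -82.2]
wrist_force: [-0.4, -0.3, 0.4]
opening: 0.499
gripper_force: 0.0
```

carry_out --rows '[{"dp":[0,0,0],"roll":0},{"dp":[0,0,0],"roll":0},{"dp":[0,0,0],"roll":0},{"dp":[0,0,0],"roll":0},{"dp":[0,0,0],"roll":0},{"dp":[0,0,0],"roll":0},{"dp":[0,0,0],"roll":0}]' --fingers 0 --force 50

```text
clock: 17.4
tool_pos: [0.491, -0.0151, 0.0922]
tcp_rot: [-180.0, 0.0, -82.2]
wrist_force: [0.5, 1.3, 0.9]
opening: 0.247
gripper_force: 50.0
```

carry_out --rows '[{"dp":[0,0,-0.025],"roll":0},{"dp":[-0.3,0,0],"roll":0},{"dp":[-0.29,0,0],"roll":0},{"dp":[0,0,0],"roll":0},{"dp":[0,0,0],"roll":0}]'

```text
clock: 17.9
tool_pos: [0.4871, 0.0088, 0.0929]
tcp_rot: [180.0, -0.0, -82.1]
wrist_force: [-0.2, -0.6, -2.1]
opening: 0.248
gripper_force: 50.0
```

carry_out --rows '[{"dp":[0,-0.3,0],"roll":0},{"dp":[0,-0.3,0],"roll":0},{"dp":[0,-0.3,0],"roll":0},{"dp":[0,-0.3,0],"roll":0},{"dp":[0,-0.3,0],"roll":0},{"dp":[0,-0.3,0],"roll":0},{"dp":[0,-0.3,0],"roll":0},{"dp":[0,0,0],"roll":0}]'

```text
clock: 18.7
tool_pos: [0.5727, 0.02, 0.093]
tcp_rot: [-179.9, -0.0, -82.2]
wrist_force: [1.6, 0.1, -3.0]
opening: 0.252
gripper_force: 50.0
```

carry_out --rows '[{"dp":[0,-0.3,0],"roll":0},{"dp":[0,-0.3,0],"roll":0},{"dp":[0,-0.3,0],"roll":0},{"dp":[0,-0.3,0],"roll":0},{"dp":[0,-0.25,0],"roll":0},{"dp":[0,0,0],"roll":0},{"dp":[0,0,0],"roll":0}]'

```text
clock: 19.4
tool_pos: [0.6274, 0.0274, 0.0927]
tcp_rot: [179.9, 0.0, -82.2]
wrist_force: [-0.3, -0.5, -1.9]
opening: 0.249
gripper_force: 50.0
```

carry_out --rows '[{"dp":[0,0,-0.5],"roll":0},{"dp":[0,0,-0.5],"roll":0},{"dp":[0.27,0.71,0],"roll":0},{"dp":[0.27,0.71,0],"roll":0},{"dp":[0.27,0.71,0],"roll":0},{"dp":[0.27,0.71,0],"roll":0},{"dp":[0.27,0.71,0],"roll":0},{"dp":[0,0,0],"roll":0},{"dp":[0,0,0],"roll":0}]'

```text
clock: 20.3
tool_pos: [0.4942, -0.0456, 0.1337]
tcp_rot: [-179.9, -0.0, -82.2]
wrist_force: [0.2, 0.3, -3.9]
opening: 0.253
gripper_force: 50.0
```

```bash
python3 - <<'E'
from meas import *
S=np.array([.5478,-.0106]); y=np.radians(7.9); o=status.get_obs(); d=o['tool_pos'][:2]-S
print('station xy',d@np.array([[np.cos(y),-np.sin(y)],[np.sin(y),np.cos(y)]]),o['tool_pos'],o['opening'])
im=imaging.get_image('top')[:,:,::-1].copy(); cv2.imwrite('raw_top7.png',im)
for r in chips(im,S,y): print(r)
b=imaging.get_image('side')[:,:,::-1]; u,v=pj('side',[.56,0,.05])[0].astype(int)
cv2.imwrite('pics/p7.png',np.hstack([cv2.resize(im[110:240,200:320],(360,390),interpolation=2),cv2.resize(b[v-55:v+45,u-65:u+65],(440,390),interpolation=2)]))
E
```

```text
station xy [-0.05791472 -0.02733788] [ 0.49419236 -0.0456385   0.13367481] 0.25345951774039044
(np.int32(48), array([242.2, 146.5]), array([0.114, 0.048]))
(np.int32(19), array([275.9, 160.6]), array([ 0.064, -0.039]))
(np.int32(960), array([248.2, 214.1]), array([-0.071,  0.054]))
```

View pics/p7.png

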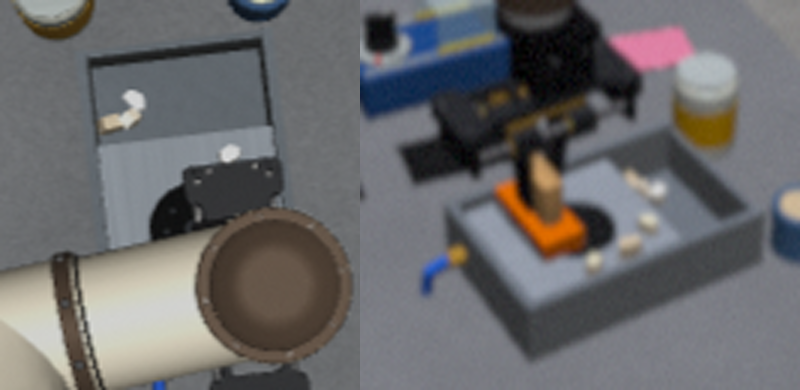

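The left lane's three chips are in the trough, and three remain on the right. Second pass.

carry_out --rows '[{"dp":[0,0,0.5],"roll":0},{"dp":[0,0,0.4],"roll":0},{"dp":[0,0,0.1],"roll":0},{"dp":[0,0,0],"roll":0},{"dp":[0,0,0],"roll":0}]'

```text
clock: 20.9
tool_pos: [0.4956, -0.045, 0.0933]
tcp_rot: [-179.9, -0.0, -82.1]
wrist_force: [-0.6, -0.3, -2.8]
opening: 0.245
gripper_force: 50.0
```

carry_out --rows '[{"dp":[0,-0.3,0],"roll":0},{"dp":[0,-0.3,0],"roll":0},{"dp":[0,-0.3,0],"roll":0},{"dp":[0,-0.3,0],"roll":0},{"dp":[0,-0.3,0],"roll":0},{"dp":[0,-0.3,0],"roll":0},{"dp":[0,-0.3,0],"roll":0},{"dp":[0,0,0],"roll":0}]'

```text
clock: 21.7
tool_pos: [0.5801, -0.0336, 0.093]
tcp_rot: [-179.9, -0.0, -82.1]
wrist_force: [0.3, 1.3, -2.0]
opening: 0.249
gripper_force: 50.0
```

carry_out --rows '[{"dp":[0,-0.3,0],"roll":0},{"dp":[0,-0.3,0],"roll":0},{"dp":[0,-0.3,0],"roll":0},{"dp":[0,-0.3,0],"roll":0},{"dp":[0,-0.28,0],"roll":0},{"dp":[0,0,0],"roll":0},{"dp":[0,0,0],"roll":0}]'

```text
clock: 22.4
tool_pos: [0.6361, -0.0258, 0.0927]
tcp_rot: [179.9, 0.0, -82.2]
wrist_force: [-0.3, -0.8, -2.4]
opening: 0.246
gripper_force: 50.0
```

carry_out --rows '[{"dp":[0,0,-0.6],"roll":0},{"dp":[0,0,-0.9],"roll":0},{"dp":[-0.5,0.5,0],"roll":0},{"dp":[-0.9,0.2,0],"roll":0},{"dp":[-0.9,0.2,0],"roll":0},{"dp":[-0.9,0.2,0],"roll":0},{"dp":[-0.9,0.2,0],"roll":0},{"dp":[-0.9,0.2,0],"roll":0},{"dp":[0,0,0],"roll":0}]'

```text
clock: 23.3
tool_pos: [0.548, 0.1673, 0.1534]
tcp_rot: [-180.0, 0.1, -81.9]
wrist_force: [0.8, -0.5, -1.6]
opening: 0.248
gripper_force: 50.0
```

```bash
python3 - <<'E'
from meas import *
S=np.array([.5478,-.0106]); y=np.radians(7.9); o=status.get_obs()
move([.4994,.2168,.15]); print(o['opening'],o['wrist_force'])
im=imaging.get_image('top')[:,:,::-1].copy(); cv2.imwrite('raw_top8.png',im)
for r in chips(im,S,y): print(r)
b=imaging.get_image('side')[:,:,::-1]; cv2.imwrite('raw_side8.png',b); u,v=pj('side',[.58,0,.05])[0].astype(int)
cv2.imwrite('pics/p8.png',np.hstack([cv2.resize(im[110:240,150:310],(440,358),interpolation=2),cv2.resize(b[v-55:v+45,u-50:u+50],(358,358),interpolation=2)]))
E
```

```text
t 23.3 pos [0.548  0.1673 0.1534] rot [-1.7999e+02  5.0000e-02 -8.1900e+01] dp [-1.4   1.03  0.09]
0.24813265590146305 [ 0.819098   -0.50540955 -1.57419467]
(np.int32(24), array([280.9, 138.2]), array([ 0.123, -0.06 ]))
(np.int32(58), array([242.2, 146.6]), array([0.113, 0.048]))
(np.int32(30), array([272.7, 144.1]), array([ 0.11 , -0.036]))
(np.int32(15), array([268., 151.]), array([ 0.093, -0.021]))
```

View pics/p8.png

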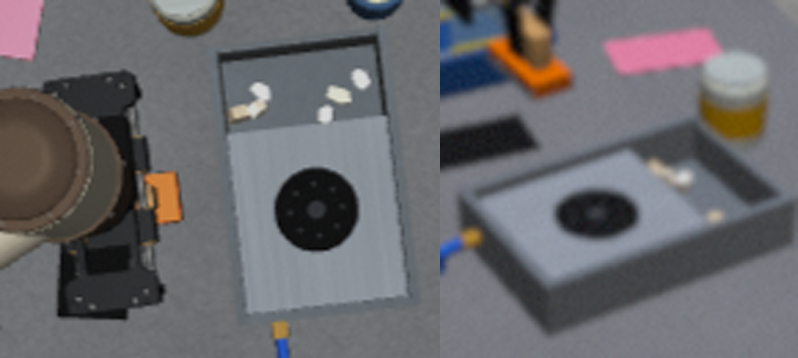

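All six chips lie in the trough and the plate is clear. Returning the scraper to its mat.

carry_out --rows '[{"dp":[-0.7,0.515,0],"roll":0},{"dp":[-0.7,0.515,0],"roll":0},{"dp":[0,0,0],"roll":0.0919},{"dp":[0,0,0],"roll":0.0919},{"dp":[0,0,0],"roll":0.0919},{"dp":[0,0,0],"roll":0.0919},{"dp":[0,0,0],"roll":0.0919},{"dp":[0,0,0],"roll":0.0919}]'

```text
clock: 24.2
tool_pos: [0.5015, 0.2125, 0.153]
tcp_rot: [180.0, -0.0, -132.3]
wrist_force: [-0.4, 0.4, -2.6]
opening: 0.249
gripper_force: 50.0
```

carry_out --rows '[{"dp":[0,0,0],"roll":0.0919},{"dp":[0,0,0],"roll":0.0919},{"dp":[0,0,0],"roll":0.0919},{"dp":[0,0,0],"roll":0.0919},{"dp":[0,0,0],"roll":0.0919},{"dp":[0,0,0],"roll":0.0919},{"dp":[0,0,0],"roll":0},{"dp":[0,0,0],"roll":0}]'

```text
clock: 25.0
tool_pos: [0.5016, 0.213, 0.153]
tcp_rot: [-180.0, -0.0, 178.7]
wrist_force: [1.2, -0.9, -1.6]
opening: 0.246
gripper_force: 50.0
```

```bash
python3 -c "
from h import *
move([.4994,.2168,.0505])"
```

```text
t 25.0 pos [0.5016 0.213  0.153 ] rot [-1.7999e+02 -1.0000e-02  1.7867e+02] dp [0.06 0.09 2.56]
```

carry_out --rows '[{"dp":[0.06,0.09,0.5],"roll":0},{"dp":[0,0,0.8],"roll":0},{"dp":[0,0,0.7],"roll":0},{"dp":[0,0,0.3],"roll":0},{"dp":[0,0,0.15],"roll":0},{"dp":[0,0,0.07],"roll":0},{"dp":[0,0,0],"roll":0},{"dp":[0,0,0],"roll":0}]'

```text
clock: 25.8
tool_pos: [0.4999, 0.2182, 0.0534]
tcp_rot: [179.9, 0.1, 178.6]
wrist_force: [0.1, -0.4, -2.9]
opening: 0.25
gripper_force: 50.0
```

carry_out --rows '[{"dp":[0,0,0.05],"roll":0},{"dp":[0,0,0],"roll":0},{"dp":[0,0,0],"roll":0}]'

```text
clock: 26.1
tool_pos: [0.4992, 0.2177, 0.0505]
tcp_rot: [180.0, 0.0, 178.6]
wrist_force: [0.3, -1.7, -1.8]
opening: 0.249
gripper_force: 50.0
```

carry_out --rows '[{"dp":[0,0,0.02],"roll":0},{"dp":[0,0,0],"roll":0},{"dp":[0,0,0],"roll":0}]'

```text
clock: 26.4
tool_pos: [0.4993, 0.2177, 0.0502]
tcp_rot: [180.0, 0.0, 178.6]
wrist_force: [-3.3, -1.3, 4.8]
opening: 0.243
gripper_force: 50.0
```

carry_out --rows '[{"dp":[0,0,0],"roll":0},{"dp":[0,0,0],"roll":0},{"dp":[0,0,0],"roll":0},{"dp":[0,0,0],"roll":0},{"dp":[0,0,-0.5],"roll":0},{"dp":[0,0,-0.9],"roll":0},{"dp":[0,0,-0.9],"roll":0},{"dp":[0,0,-0.9],"roll":0},{"dp":[0,0,-0.5],"roll":0}]' --fingers 1

```text
clock: 27.3
tool_pos: [0.5002, 0.2183, 0.2008]
tcp_rot: [179.8, 0.2, 178.6]
wrist_force: [0.6, 1.4, 0.2]
opening: 0.959
gripper_force: 0.0
```

carry_out --rows '[{"dp":[0,-0.9,0],"roll":0},{"dp":[0,-0.9,0],"roll":0},{"dp":[0,-0.9,0],"roll":0},{"dp":[0,-0.9,0],"roll":0},{"dp":[0,-0.9,0],"roll":0},{"dp":[0,-0.9,0],"roll":0},{"dp":[0,0,0],"roll":0}]'

```text
clock: 28.0
tool_pos: [0.493, -0.0013, 0.1973]
tcp_rot: [-180.0, -0.1, 178.3]
wrist_force: [0.0, 1.4, -0.9]
opening: 1.001
gripper_force: 0.0
```

```bash
cat > see.py <<'E'
from meas import *
def fitrect(m,z,nm,amin=60):
  for s,c,mm in comps(m,amin):
    p=np.argwhere(mm)[:,::-1].astype(np.float32); r=cv2.minAreaRect(p); wq=w('top',cv2.boxPoints(r),z); e=wq-np.roll(wq,1,0); l=np.linalg.norm(e,axis=1); v=e[np.argmax(l)]
    print(nm,s[4],w('top',r[0],z).round(4),l.round(3)[:2],'yaw',np.degrees(np.arctan2(v[1],v[0])).round(1))
def look(tag):
  im=imaging.get_image('top')[:,:,::-1].copy(); cv2.imwrite(f'raw_top{tag}.png',im)
  hsv=cv2.cvtColor(im,cv2.COLOR_BGR2HSV); H,S,V=[hsv[:,:,i].astype(int) for i in range(3)]
  m=np.zeros(V.shape,bool); m[175:228,165:205]=True
  fitrect(m&(S>60)&(V>100),.023,'scraper')
  m[:]=False; m[145:265,345:412]=True
  for nm,k,z in (('raw/white',m&(S<115)&(V>125),.062),):
    for s,c,mm in comps(k,60):
      p=np.argwhere(mm)[:,::-1].astype(np.float32); (cx,cy),(a,b),_=cv2.fitEllipse(cv2.convexHull(p)); print(nm,(round(cx,1),round(cy,1)),round(a,1),round(b,1),np.median(S[mm]),w('top',(cx,cy),z).round(4))
  return im,H,S,V
E
python3 - <<'E'
from see import *
look(9); move([.5413,-.3227,.15]); print(status.get_obs()['joint_positions'].round(0))
E
```

```text
scraper 270 [[0.5198 0.215 ]] [0.056 0.048] yaw 1.4
raw/white (387.9, 201.7) 22.8 23.5 67.0 [[ 0.5094 -0.3384]]
raw/white (385.0, 233.0) 23.8 24.2 2.0 [[ 0.4265 -0.3309]]
t 28.05 pos [4.935e-01 1.000e-04 1.974e-01] rot [ 1.8000e+02 -1.0000e-02  1.7838e+02] dp [-1.42 -8.03  1.18]
[  19.   12.  -21.   -0.  -57. -111.]
```

The raw ramekin has been knocked to (0.5094, -0.3384) but still stands on the board. Picking it up there.

carry_out --rows '[{"dp":[-0.069,-0.938,0],"roll":0},{"dp":[-0.069,-0.938,0],"roll":0},{"dp":[-0.069,-0.938,0],"roll":0},{"dp":[-0.069,-0.938,0],"roll":0},{"dp":[-0.069,-0.938,0],"roll":0},{"dp":[-0.069,-0.938,0],"roll":0},{"dp":[-0.069,-0.938,0],"roll":0},{"dp":[-0.069,-0.938,0],"roll":0},{"dp":[-0.069,-0.938,0],"roll":0},{"dp":[0,0,0],"roll":0}]'

```text
clock: 29.05
tool_pos: [0.5109, -0.3393, 0.1965]
tcp_rot: [-180.0, -0.0, 178.4]
wrist_force: [-0.3, 0.7, -0.2]
opening: 0.998
gripper_force: 0.0
```

```bash
python3 - <<'E'
from see import *
move([.5094,-.3384,.046])
b=imaging.get_image('side')[:,:,::-1]; u,v=pj('side',[.5094,-.3384,.06])[0].astype(int)
cv2.imwrite('pics/p10.png',cv2.resize(b[max(v-75,0):v+45,u-80:u+80],(640,480),interpolation=2)); print(u,v)
im=imaging.get_image('top')[:,:,::-1]; cv2.imwrite('raw_top10.png',im)
H,S,V=[cv2.cvtColor(np.ascontiguousarray(im),cv2.COLOR_BGR2HSV)[:,:,i].astype(int) for i in range(3)]
m=np.zeros(V.shape,bool); m[170:232,160:208]=True
fitrect(m&(S>60)&(V>100),.023,'scraper')
E
```

```text
t 29.05 pos [ 0.5109 -0.3393  0.1965] rot [-1.7996e+02 -1.0000e-02  1.7839e+02] dp [0.04 0.02 3.76]
296 266
scraper 547 [[0.4998 0.2153]] [0.047 0.098] yaw -1.4
```

View pics/p10.png

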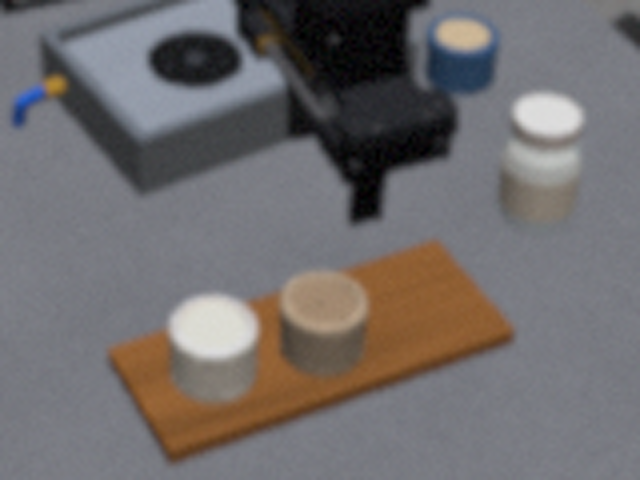

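The scraper sits on its mat, offset about 1 mm with matching yaw. Both ramekins stand upright on the board at (215,345) and (323,320), and the gripper is above. Descending.

carry_out --rows '[{"dp":[0.03,0,0.7],"roll":0},{"dp":[0,0,0.9],"roll":0},{"dp":[0,0,0.9],"roll":0},{"dp":[0,0,0.8],"roll":0},{"dp":[0,0,0.36],"roll":0},{"dp":[0,0,0.1],"roll":0},{"dp":[0,0,0],"roll":0}]'

```text
clock: 29.85
tool_pos: [0.5095, -0.3352, 0.0471]
tcp_rot: [180.0, -0.0, 178.7]
wrist_force: [0.7, -0.3, 0.7]
opening: 0.999
gripper_force: 0.0
```

carry_out --rows '[{"dp":[0,0,0],"roll":0},{"dp":[0,0,0],"roll":0},{"dp":[0,0,0],"roll":0},{"dp":[0,0,0],"roll":0},{"dp":[0,0,0],"roll":0},{"dp":[0,0,0],"roll":0}]' --fingers 0.5 --force 40

```text
clock: 30.45
tool_pos: [0.5093, -0.3366, 0.0477]
tcp_rot: [-180.0, 0.0, 178.6]
wrist_force: [-0.8, 0.9, 4.6]
opening: 0.707
gripper_force: 40.0
```

carry_out --rows '[{"dp":[0,0,-0.5],"roll":0},{"dp":[0,0,-0.9],"roll":0},{"dp":[0,0,-0.9],"roll":0},{"dp":[0,0,-0.2],"roll":0},{"dp":[0,0,0],"roll":0},{"dp":[0,0,0],"roll":0}]'

```text
clock: 31.05
tool_pos: [0.5079, -0.3358, 0.1452]
tcp_rot: [179.9, -0.2, 178.5]
wrist_force: [0.1, 0.1, -2.8]
opening: 0.702
gripper_force: 40.0
```

```bash
python3 -c "
from h import *
move([.5477,-.0106,.146])"
```

```text
t 31.05 pos [ 0.5079 -0.3358  0.1452] rot [ 1.7989e+02 -1.6000e-01  1.7853e+02] dp [-0.79  8.15 -0.01]
```

carry_out --rows '[{"dp":[-0.088,0.905,0],"roll":0},{"dp":[-0.088,0.905,0],"roll":0},{"dp":[-0.088,0.905,0],"roll":0},{"dp":[-0.088,0.905,0],"roll":0},{"dp":[-0.088,0.905,0],"roll":0},{"dp":[-0.088,0.905,0],"roll":0},{"dp":[-0.088,0.905,0],"roll":0},{"dp":[-0.088,0.905,0],"roll":0},{"dp":[-0.088,0.905,0],"roll":0},{"dp":[0,0,0],"roll":0}]'

```text
clock: 32.05
tool_pos: [0.5484, -0.0082, 0.1448]
tcp_rot: [-180.0, -0.2, 178.8]
wrist_force: [-0.4, -0.2, -0.9]
opening: 0.705
gripper_force: 40.0
```

carry_out --rows '[{"dp":[0,0,0],"roll":0},{"dp":[0,0,0],"roll":0},{"dp":[0,0,0],"roll":0}]'

```text
clock: 32.35
tool_pos: [0.5482, -0.0125, 0.1463]
tcp_rot: [-180.0, -0.1, 178.5]
wrist_force: [0.2, -0.4, -2.1]
opening: 0.705
gripper_force: 40.0
```

```bash
python3 - <<'E'
from see import *
move([.5477,-.0106,.076])
b=imaging.get_image('side')[:,:,::-1]; u,v=pj('side',[.55,-.01,.1])[0].astype(int)
cv2.imwrite('pics/p11.png',cv2.resize(b[v-40:v+50,u-60:u+60],(640,480),interpolation=2))
E
```

```text
t 32.35 pos [ 0.5482 -0.0125  0.1463] rot [-1.7997e+02 -1.0000e-01  1.7849e+02] dp [0.01 0.05 1.76]
```

View pics/p11.png

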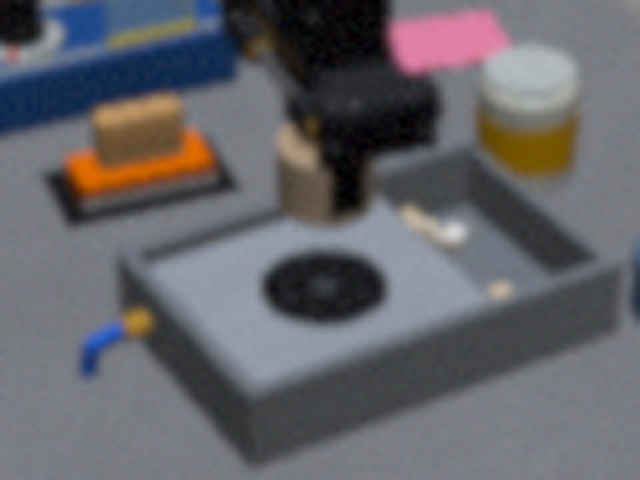

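The raw ramekin is held level, and the scraper stands on its mat at (140,150). Lowering onto the pad.

carry_out --rows '[{"dp":[0,0.02,0.6],"roll":0},{"dp":[0,0,0.6],"roll":0},{"dp":[0,0,0.3],"roll":0},{"dp":[0,0,0.15],"roll":0},{"dp":[0,0,0.05],"roll":0},{"dp":[0,0,0],"roll":0},{"dp":[0,0,0],"roll":0}]'

```text
clock: 33.1
tool_pos: [0.5496, -0.0107, 0.08]
tcp_rot: [180.0, 0.1, 178.6]
wrist_force: [-0.3, 0.4, -1.2]
opening: 0.707
gripper_force: 40.0
```

carry_out --rows '[{"dp":[0,0,0.03],"roll":0},{"dp":[0,0,0],"roll":0},{"dp":[0,0,0],"roll":0}]'

```text
clock: 33.4
tool_pos: [0.5489, -0.0106, 0.0781]
tcp_rot: [180.0, 0.0, 178.6]
wrist_force: [0.3, 0.4, -2.1]
opening: 0.705
gripper_force: 40.0
```

carry_out --rows '[{"dp":[0,0,0.04],"roll":0},{"dp":[0,0,0],"roll":0},{"dp":[0,0,0],"roll":0}]'

```text
clock: 33.7
tool_pos: [0.5491, -0.0106, 0.0767]
tcp_rot: [180.0, 0.0, 178.6]
wrist_force: [-0.9, 0.9, 2.9]
opening: 0.705
gripper_force: 40.0
```

carry_out --rows '[{"dp":[0,0,0],"roll":0},{"dp":[0,0,0],"roll":0},{"dp":[0,0,0],"roll":0},{"dp":[0,0,0],"roll":0},{"dp":[0,0,0],"roll":0},{"dp":[0,0,-0.5],"roll":0},{"dp":[0,0,-0.9],"roll":0},{"dp":[0,0,-0.9],"roll":0},{"dp":[0,0,-0.8],"roll":0},{"dp":[0,0,0],"roll":0}]' --fingers 1

```text
clock: 34.7
tool_pos: [0.5517, -0.0104, 0.2056]
tcp_rot: [179.9, 0.6, 178.6]
wrist_force: [1.4, 0.8, 0.2]
opening: 0.998
gripper_force: 0.0
```

```bash
python3 - <<'E'
from see import *
print(status.get_obs()['tool_pos'],status.get_obs()['tcp_rot'])
acc=sum(imaging.get_image('top')[:,:,::-1].astype(float) for _ in range(6))/6
im=acc.round().astype(np.uint8); cv2.imwrite('raw_top12.png',im)
H,S,V=[cv2.cvtColor(im,cv2.COLOR_BGR2HSV)[:,:,i].astype(int) for i in range(3)]
ct=np.zeros(V.shape,bool); ct[150:240,100:152]=True
# blue top+sides, yellow fin, red
for s,c,mm in comps(ct&(H>20)&(H<35)&(S>120)):
    print('fin',c,s[4],w('top',c,.124))
m=ct&((H<10)|(H>170))&(S>70)
for s,c,mm in comps(m,3):
    wt=S*mm; yy,xx=np.indices(V.shape); c2=((xx*wt).sum()/wt.sum(),(yy*wt).sum()/wt.sum()); print('red',c2,s[4],w('top',c2,.054))
# ring: low sat bright
k=ct&(S<60)&(V>120); k[:205]=False
for s,c,mm in comps(k,30):
    p=np.argwhere(mm)[:,::-1].astype(np.float32); e=cv2.fitEllipse(cv2.convexHull(p)); print('ring',s,e,w('top',e[0],.054))
k=ct&(V<45); k[:205]=False
for s,c,mm in comps(k,30):
    p=np.argwhere(mm)[:,::-1].astype(np.float32); e=cv2.fitEllipse(cv2.convexHull(p)); r=cv2.minAreaRect(p); print('dark',s,c,e,w('top',e[0],.062),r)
a=cv2.resize(im[203:233,110:140],(600,600),interpolation=cv2.INTER_CUBIC); 
cv2.imwrite('pics/k12.png',a)
E
```

```text
[ 0.55171481 -0.01040525  0.20555952] [179.90562358   0.61611604 178.63260454]
fin [117.07692308 176.58461538] 65 [[0.56088701 0.36522479]]Traceback (most recent call last):
  File "<stdin>", line 16, in <module>
cv2.error: OpenCV(4.12.0) /io/opencv/modules/imgproc/src/shapedescr.cpp:361: error: (-201:Incorrect size of input array) There should be at least 5 points to fit the ellipse in function 'fitEllipseNoDirect'
```

```bash
python3 - <<'E'
import cv2,numpy as np
a=cv2.imread('raw_top12.png').astype(int)
fs=[cv2.imread(f'raw_top{i}.png').astype(float) for i in (0,1,2,3,9,10)]
r=np.s_[203:235,108:142]
for i,f in zip((0,1,2,3,9,10),fs): print(i,np.abs(f-fs[2])[r].mean().round(1))
print(np.abs(a-fs[2])[r].mean(),a[203:235:6,108:142:6].mean(2).round())
E
```

```text
0 2.1
1 19.5
2 0.0
3 49.2
9 21.3
10 2.0
21.557598039215687 [[ 87.  64.  64.  48. 199. 199.]
 [ 89.  63. 164.  50. 197. 197.]
 [ 90. 145. 109.  11. 136. 190.]
 [ 91. 128.  24.  15.  62. 171.]
 [ 89.  63. 115. 165. 119.  61.]
 [101. 101. 106. 102. 106. 102.]]
```

The arm covers the knob in this picture. The knob hasn't been touched, so I'll average the clear frames 0, 2 and 10.

```bash
python3 - <<'E'
from see import *
im=(sum(cv2.imread(f'raw_top{i}.png').astype(float) for i in (0,2,10))/3).round().astype(np.uint8)
H,S,V=[cv2.cvtColor(im,cv2.COLOR_BGR2HSV)[:,:,i].astype(int) for i in range(3)]
R=im[:,:,2].astype(float)-im[:,:,:2].max(2)
ct=np.zeros(V.shape,bool); ct[203:235,108:142]=True
wt=np.clip(R-25,0,None)*ct; yy,xx=np.indices(V.shape); red=((xx*wt).sum()/wt.sum(),(yy*wt).sum()/wt.sum()); print('red',red,w('top',red,.054),wt.sum())
k=ct&(S<70)&(V>105); 
k=cv2.morphologyEx(k.astype(np.uint8),cv2.MORPH_OPEN,np.ones((2,2)))
for s,c,mm in comps(k>0,15):
    p=np.argwhere(mm)[:,::-1].astype(np.float32); e=cv2.fitEllipse(cv2.convexHull(p)); print('ring',s,e,w('top',e[0],.053))
a=cv2.resize(im[203:235,108:142],(680,600),interpolation=cv2.INTER_CUBIC)
# project knob circle guesses: unit pose from ctrl rect & knob centre
cv2.imwrite('pics/k12.png',a)
m=np.zeros(V.shape,bool); m[150:240,100:160]=True
fitrect(m&(H>95)&(H<130)&(S>120)&(V>90),.05,'ctrl',150)
E
```

```text
red (np.float64(134.99244712990938), np.float64(221.86404833836858)) [[0.44401343 0.33899762]] 662.0Traceback (most recent call last):
  File "<stdin>", line 10, in <module>
cv2.error: OpenCV(4.12.0) /io/opencv/modules/imgproc/src/shapedescr.cpp:361: error: (-201:Incorrect size of input array) There should be at least 5 points to fit the ellipse in function 'fitEllipseNoDirect'
```

```bash
python3 - <<'E'
from see import *
im=(sum(cv2.imread(f'raw_top{i}.png').astype(float) for i in (0,2,10))/3).round().astype(np.uint8)
cv2.imwrite('knobavg.png',im)
cv2.imwrite('pics/k12.png',cv2.resize(im[203:233,108:142],(680,600),interpolation=cv2.INTER_CUBIC))
H,S,V=[cv2.cvtColor(im,cv2.COLOR_BGR2HSV)[:,:,i].astype(int) for i in range(3)]
m=np.zeros(V.shape,bool); m[150:240,100:160]=True
fitrect(m&(H>95)&(H<130)&(S>120)&(V>90),.05,'ctrl',150)
k=np.zeros(V.shape,np.uint8); k[203:233,108:142]=255
c=((S<110)|(V<60))&(k>0); n=comps(c,150)
for s,cc,mm in n:
    h=cv2.convexHull(np.argwhere(mm)[:,::-1].astype(np.float32)); print(s,cc); e=cv2.fitEllipse(h); print(e,w('top',e[0],.053))
E
```

```text
ctrl 599 [[0.5166 0.3658]] [0.197 0.097] yaw 1.9
ctrl 320 [[0.4893 0.3663]] [0.055 0.071] yaw -89.1
[110 203  29  28 591] [123.42978003 216.79695431]
((118.16313171386719, 216.6527862548828), (29.019914627075195, 40.98793029785156), 91.57162475585938) [[0.45729276 0.3857513 ]]
```

View pics/k12.png

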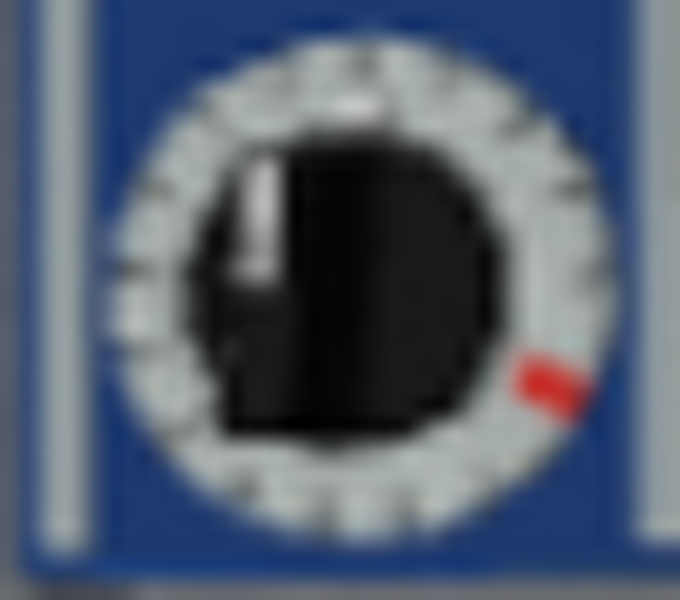

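The crop shows the ring centre at (362,291). The white pointer tab is at (355,105), pointing up (+x), and the red mark is at (552,385).

```bash
python3 - <<'E'
from see import *
f=lambda X,Y:(108+(X+.5)/20-.5,203+(Y+.5)/20-.5)
c=w('top',f(362,291),.052)[0]; p=w('top',f(355,105),.054)[0]-c; r=w('top',f(552,385),.053)[0]-c
b=w('top',[f(262,155),f(258,280)],.092)
print(c,'ptr',np.hypot(*p),np.degrees(np.arctan2(p[1],p[0])),'red',np.hypot(*r),np.degrees(np.arctan2(r[1],r[0])),'barline',b-c,np.degrees(np.arctan2(*(b[0]-b[1])[::-1])))
u=np.radians(1.9); print('expected knob from ctrl',np.array([.5166,.3658])-.06*np.array([np.cos(u),np.sin(u)]))
move([c[0],c[1],.2]); print(status.get_obs()['joint_positions'].round(0))
E
```

```text
[0.45646409 0.36565831] ptr 0.025257700443627185 2.3119584551542283 red 0.02936337315995968 -114.64945314126545 barline [[ 0.01873768 -0.00041916]
 [ 0.00242627 -0.00039905]] -0.0706342109589165
expected knob from ctrl [0.45663299 0.36381069]
t 35.0 pos [ 0.5481 -0.0109  0.1987] rot [-1.7996e+02 -1.7000e-01  1.7857e+02] dp [ 2.52  9.35 -0.03]
[  16.   17.  -14.   -0.  -60. -107.]
```

carry_out --rows '[{"dp":[0,0,0],"roll":-0.0921},{"dp":[0,0,0],"roll":-0.0921},{"dp":[0,0,0],"roll":-0.0921},{"dp":[0,0,0],"roll":-0.0921},{"dp":[0,0,0],"roll":-0.0921},{"dp":[0,0,0],"roll":-0.0921},{"dp":[0,0,0],"roll":-0.0921},{"dp":[0,0,0],"roll":-0.0921},{"dp":[0,0,0],"roll":-0.0921},{"dp":[0,0,0],"roll":-0.0921}]' --fingers 0.4

```text
clock: 36.0
tool_pos: [0.5484, -0.0108, 0.199]
tcp_rot: [179.9, -0.1, -98.2]
wrist_force: [0.4, -0.2, 0.5]
opening: 0.402
gripper_force: 0.0
```

carry_out --rows '[{"dp":[0,0,0],"roll":-0.0921},{"dp":[0,0,0],"roll":-0.0921},{"dp":[0,0,0],"roll":-0.0921},{"dp":[0,0,0],"roll":-0.0921},{"dp":[0,0,0],"roll":-0.0921},{"dp":[0,0,0],"roll":-0.0921},{"dp":[0,0,0],"roll":-0.0921},{"dp":[0,0,0],"roll":-0.0921},{"dp":[0,0,0],"roll":-0.0921},{"dp":[0,0,0],"roll":-0.0921}]'

```text
clock: 37.0
tool_pos: [0.5484, -0.0108, 0.199]
tcp_rot: [179.9, 0.1, -15.3]
wrist_force: [-0.1, 0.2, -0.3]
opening: 0.4
gripper_force: 0.0
```

carry_out --rows '[{"dp":[0,0,0],"roll":-0.0921},{"dp":[0,0,0],"roll":-0.0921},{"dp":[0,0,0],"roll":0},{"dp":[-0.213,-0.943,0],"roll":0},{"dp":[-0.213,-0.943,0],"roll":0},{"dp":[-0.213,-0.943,0],"roll":0},{"dp":[-0.213,-0.943,0],"roll":0},{"dp":[-0.213,-0.943,0],"roll":0},{"dp":[-0.213,-0.943,0],"roll":0},{"dp":[-0.213,-0.943,0],"roll":0}]'

```text
clock: 38.0
tool_pos: [0.4841, 0.2536, 0.1997]
tcp_rot: [180.0, 0.0, 0.7]
wrist_force: [0.5, 0.1, 0.8]
opening: 0.397
gripper_force: 0.0
```

carry_out --rows '[{"dp":[-0.213,-0.943,0],"roll":0},{"dp":[-0.213,-0.943,0],"roll":0},{"dp":[-0.213,-0.943,0],"roll":0},{"dp":[0,0,0],"roll":0},{"dp":[0,0,0],"roll":0},{"dp":[0,0,0],"roll":0},{"dp":[0,0,0],"roll":0}]'

```text
clock: 38.7
tool_pos: [0.4578, 0.3639, 0.2001]
tcp_rot: [180.0, 0.0, 0.8]
wrist_force: [-0.2, 0.8, 0.2]
opening: 0.402
gripper_force: 0.0
```

```bash
python3 - <<'E'
from see import *
move([.4565,.3652,.086]); print(status.get_obs()['joint_positions'].round(0))
im=imaging.get_image('top')[:,:,::-1]; cv2.imwrite('raw_top13.png',im)
V=im.astype(int).max(2); m=np.zeros(V.shape,bool); m[160:215,235:300]=True
H,S,_=cv2.split(cv2.cvtColor(np.ascontiguousarray(im),cv2.COLOR_BGR2HSV))
for s,c,mm in comps(m&(H<22)&(S>35)&(V>120),100):
    e=cv2.fitEllipse(cv2.convexHull(np.argwhere(mm)[:,::-1].astype(np.float32))); print('raw on pad',e[1],w('top',e[0],.091),'pad',(.5477,-.0106))
E
```

```text
t 38.7 pos [0.4578 0.3639 0.2001] rot [1.7997e+02 2.0000e-02 8.1000e-01] dp [-0.03 -0.03  2.85]
[ 54.  20.  -9.  -0. -61.  36.]
raw on pad (18.966968536376953, 23.54475212097168) [[ 0.54831043 -0.01323275]] pad (0.5477, -0.0106)
```

The raw ramekin is within about 3 mm of the pad centre. Descending onto the knob bar.

carry_out --rows '[{"dp":[-0.02,-0.02,0.7],"roll":0},{"dp":[0,0,0.9],"roll":0},{"dp":[0,0,0.7],"roll":0},{"dp":[0,0,0.35],"roll":0},{"dp":[0,0,0.18],"roll":0},{"dp":[0,0,0],"roll":0},{"dp":[0,0,0],"roll":0}]'

```text
clock: 39.45
tool_pos: [0.4574, 0.3661, 0.0881]
tcp_rot: [-179.9, -0.1, 0.9]
wrist_force: [0.2, -0.2, 0.9]
opening: 0.399
gripper_force: 0.0
```

carry_out --rows '[{"dp":[0,0,0],"roll":0},{"dp":[0,0,0],"roll":0},{"dp":[0,0,0],"roll":0},{"dp":[0,0,0],"roll":0},{"dp":[0,0,0],"roll":0},{"dp":[0,0,0],"roll":0},{"dp":[0,0,0],"roll":0}]' --fingers 0 --force 25

```text
clock: 40.15
tool_pos: [0.4569, 0.3674, 0.0877]
tcp_rot: [-179.8, -0.1, 1.0]
wrist_force: [-1.8, 5.1, 1.5]
opening: 0.127
gripper_force: 25.0
```

carry_out --rows '[{"dp":[0,0,0],"roll":0.0917},{"dp":[0,0,0],"roll":0.0917},{"dp":[0,0,0],"roll":0.0917},{"dp":[0,0,0],"roll":0.0917},{"dp":[0,0,0],"roll":0.0917},{"dp":[0,0,0],"roll":0.0917},{"dp":[0,0,0],"roll":0.0917}]'

```text
clock: 40.85
tool_pos: [0.4572, 0.3679, 0.0877]
tcp_rot: [-179.8, 0.1, -57.1]
wrist_force: [-0.2, 6.3, 0.9]
opening: 0.126
gripper_force: 25.0
```

carry_out --rows '[{"dp":[0,0,0],"roll":0.0917},{"dp":[0,0,0],"roll":0.0917},{"dp":[0,0,0],"roll":0.0917},{"dp":[0,0,0],"roll":0.0917},{"dp":[0,0,0],"roll":0.0917},{"dp":[0,0,0],"roll":0.0917},{"dp":[0,0,0],"roll":0.0917},{"dp":[0,0,0],"roll":0},{"dp":[0,0,0],"roll":0}]'

```text
clock: 41.75
tool_pos: [0.4577, 0.3679, 0.0877]
tcp_rot: [-179.9, 0.3, -114.6]
wrist_force: [-0.1, 5.8, -1.0]
opening: 0.121
gripper_force: 25.0
```

carry_out --rows '[{"dp":[0,0,0],"roll":0},{"dp":[0,0,0],"roll":0},{"dp":[0,0,0],"roll":0},{"dp":[0,0,0],"roll":0},{"dp":[0,0,-0.5],"roll":0},{"dp":[0,0,-0.9],"roll":0},{"dp":[0,0,-0.9],"roll":0},{"dp":[0,0,-0.5],"roll":0},{"dp":[0,0,0],"roll":0}]' --fingers 0.4

```text
clock: 42.65
tool_pos: [0.458, 0.3669, 0.2028]
tcp_rot: [-179.9, 0.4, -114.6]
wrist_force: [1.0, 0.7, 0.4]
opening: 0.4
gripper_force: 0.0
```

carry_out --rows '[{"dp":[0.848,-0.474,0],"roll":0},{"dp":[0.848,-0.474,0],"roll":0},{"dp":[0.848,-0.474,0],"roll":0},{"dp":[0.848,-0.474,0],"roll":0},{"dp":[0.848,-0.474,0],"roll":0},{"dp":[0.848,-0.474,0],"roll":0},{"dp":[0.848,-0.474,0],"roll":0},{"dp":[0.848,-0.474,0],"roll":0},{"dp":[0.848,-0.474,0],"roll":0},{"dp":[0.848,-0.474,0],"roll":0}]'

```text
clock: 43.65
tool_pos: [0.4868, -0.0233, 0.1979]
tcp_rot: [179.9, -0.1, -114.6]
wrist_force: [0.7, -0.7, -0.5]
opening: 0.403
gripper_force: 0.0
```

carry_out --rows '[{"dp":[0.848,-0.474,0],"roll":0},{"dp":[0.848,-0.474,0],"roll":0},{"dp":[0.848,-0.474,0],"roll":0},{"dp":[0.848,-0.474,0],"roll":0},{"dp":[0.848,-0.474,0],"roll":0},{"dp":[0.848,-0.474,0],"roll":0},{"dp":[0,0,0],"roll":0}]'

```text
clock: 44.35
tool_pos: [0.5056, -0.2574, 0.197]
tcp_rot: [179.8, -0.1, -114.9]
wrist_force: [-0.1, 0.7, -0.5]
opening: 0.397
gripper_force: 0.0
```

```bash
python3 - <<'E'
from see import *
a=(sum(imaging.get_image('top')[:,:,::-1].astype(float) for _ in range(4))/4).round().astype(np.uint8); cv2.imwrite('raw_top14.png',a)
k=cv2.resize(a[203:233,108:142],(454,400),interpolation=cv2.INTER_CUBIC); p=cv2.resize(a[110:240,215:315],(308,400),interpolation=2)
cv2.imwrite('pics/k14.png',np.hstack([k,p]))
H,S,V=cv2.split(cv2.cvtColor(a,cv2.COLOR_BGR2HSV)); m=np.zeros(V.shape,bool); m[160:215,235:300]=True
for s,c,mm in comps(m&(H<22)&(S>35)&(V>120),100):
    e=cv2.fitEllipse(cv2.convexHull(np.argwhere(mm)[:,::-1].astype(np.float32))); print('raw on pad',e[1],w('top',e[0],.091))
move([.5609,.365,.118])
E
```

```text
raw on pad (18.51304054260254, 22.87386131286621) [[ 0.54880357 -0.01298104]]
t 44.55 pos [ 0.5059 -0.2532  0.1982] rot [ 179.89   -0.   -114.59] dp [-14.63   5.18   2.01]
```

View pics/k14.png

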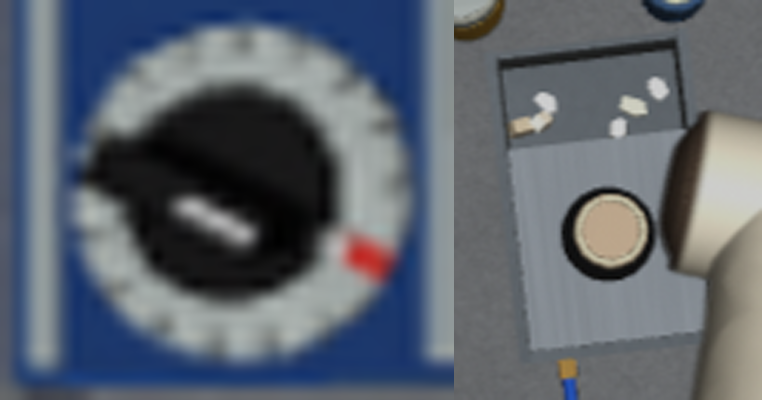

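The pointer tab (330,243) lines up with the red mark (368,258) to within about 2°. The raw ramekin is within 3 mm of the pad centre, and all chips are in the trough. Now the guard.

carry_out --rows '[{"dp":[0,0,0],"roll":-0.0736},{"dp":[0,0,0],"roll":-0.0736},{"dp":[0,0,0],"roll":-0.0736},{"dp":[0,0,0],"roll":-0.0736},{"dp":[-0.908,-0.111,0],"roll":0},{"dp":[-0.908,-0.111,0],"roll":0},{"dp":[-0.908,-0.111,0],"roll":0},{"dp":[-0.908,-0.111,0],"roll":0},{"dp":[-0.908,-0.111,0],"roll":0},{"dp":[-0.908,-0.111,0],"roll":0}]'

```text
clock: 45.55
tool_pos: [0.5253, -0.0325, 0.1992]
tcp_rot: [-180.0, 0.0, -88.0]
wrist_force: [0.3, 0.2, 1.6]
opening: 0.397
gripper_force: 0.0
```

carry_out --rows '[{"dp":[-0.908,-0.111,0],"roll":0},{"dp":[-0.908,-0.111,0],"roll":0},{"dp":[-0.908,-0.111,0],"roll":0},{"dp":[-0.908,-0.111,0],"roll":0},{"dp":[-0.908,-0.111,0],"roll":0},{"dp":[-0.908,-0.111,0],"roll":0},{"dp":[-0.908,-0.111,0],"roll":0},{"dp":[-0.908,-0.111,0],"roll":0},{"dp":[0,0,0],"roll":0},{"dp":[0,0,0],"roll":0}]'

```text
clock: 46.55
tool_pos: [0.5506, 0.2578, 0.1986]
tcp_rot: [179.9, -0.0, -87.9]
wrist_force: [-0.0, 0.3, -0.6]
opening: 0.404
gripper_force: 0.0
```

```bash
python3 -c "
from h import *
move([.5609,.365,.119])"
```

```text
t 46.55 pos [0.5506 0.2578 0.1986] rot [ 1.7994e+02 -3.0000e-02 -8.7920e+01] dp [-2.67 -0.36  1.99]
```

carry_out --rows '[{"dp":[-0.89,-0.12,0],"roll":0},{"dp":[-0.89,-0.12,0],"roll":0},{"dp":[-0.89,-0.12,0],"roll":0},{"dp":[0,0,0],"roll":0},{"dp":[0,0,0.7],"roll":0},{"dp":[0,0,0.7],"roll":0},{"dp":[0,0,0.4],"roll":0},{"dp":[0,0,0.1],"roll":0},{"dp":[0,0,0],"roll":0}]'

```text
clock: 47.45
tool_pos: [0.5625, 0.3625, 0.123]
tcp_rot: [180.0, -0.1, -88.1]
wrist_force: [1.0, 0.3, 0.5]
opening: 0.401
gripper_force: 0.0
```

carry_out --rows '[{"dp":[0,0,0],"roll":0},{"dp":[0,0,0],"roll":0},{"dp":[0,0,0],"roll":0},{"dp":[0,0,0],"roll":0},{"dp":[0,0,0],"roll":0},{"dp":[0,0,0],"roll":0},{"dp":[0,0,0],"roll":0}]' --fingers 0 --force 20

```text
clock: 48.15
tool_pos: [0.5629, 0.3637, 0.1238]
tcp_rot: [-180.0, 0.0, -88.1]
wrist_force: [-0.9, -0.2, 5.3]
opening: 0.133
gripper_force: 20.0
```

carry_out --rows '[{"dp":[0,0.3,0],"roll":0},{"dp":[0,0.4,0],"roll":0},{"dp":[0,0.4,0],"roll":0},{"dp":[0,0.4,0],"roll":0},{"dp":[0,0.3,0],"roll":0},{"dp":[0,0.2,0],"roll":0},{"dp":[0,0.1,0],"roll":0},{"dp":[0,0,0],"roll":0}]'

```text
clock: 48.95
tool_pos: [0.4782, 0.3611, 0.1237]
tcp_rot: [-180.0, 0.0, -88.1]
wrist_force: [-1.6, -0.5, 7.7]
opening: 0.134
gripper_force: 20.0
```

carry_out --rows '[{"dp":[0,0.1,0],"roll":0},{"dp":[0,0.05,0],"roll":0},{"dp":[0,0,0],"roll":0}]'

```text
clock: 49.25
tool_pos: [0.4731, 0.3609, 0.1237]
tcp_rot: [-179.9, 0.0, -88.1]
wrist_force: [0.0, -0.5, 7.3]
opening: 0.137
gripper_force: 20.0
```

carry_out --rows '[{"dp":[0,0.08,0],"roll":0},{"dp":[0,0,0],"roll":0},{"dp":[0,0,0],"roll":0}]'

```text
clock: 49.55
tool_pos: [0.47, 0.3608, 0.1238]
tcp_rot: [-179.9, 0.0, -88.1]
wrist_force: [-0.2, -0.4, 7.3]
opening: 0.134
gripper_force: 20.0
```

carry_out --rows '[{"dp":[0,0.08,0],"roll":0},{"dp":[0,0,0],"roll":0},{"dp":[0,0,0],"roll":0}]'

```text
clock: 49.85
tool_pos: [0.4694, 0.3608, 0.1238]
tcp_rot: [-179.7, 0.1, -88.1]
wrist_force: [9.7, -2.4, 2.4]
opening: 0.131
gripper_force: 20.0
```

carry_out --rows '[{"dp":[0,0.04,0],"roll":0},{"dp":[0,0,0],"roll":0},{"dp":[0,0,0],"roll":0}]'

```text
clock: 50.15
tool_pos: [0.4693, 0.3609, 0.1238]
tcp_rot: [-179.5, 0.1, -88.1]
wrist_force: [14.9, -2.7, -1.3]
opening: 0.134
gripper_force: 20.0
```

carry_out --rows '[{"dp":[0,0,0],"roll":0},{"dp":[0,0,0],"roll":0},{"dp":[0,0,0],"roll":0},{"dp":[0,0,0],"roll":0},{"dp":[0,0,-0.6],"roll":0},{"dp":[0,0,-0.9],"roll":0},{"dp":[0,0,-0.6],"roll":0},{"dp":[0,0,0],"roll":0}]' --fingers 0.4

```text
clock: 50.95
tool_pos: [0.4656, 0.3618, 0.2107]
tcp_rot: [-179.7, 0.3, -88.1]
wrist_force: [-0.5, -0.1, 0.2]
opening: 0.398
gripper_force: 0.0
```

carry_out --rows '[{"dp":[0.95,-0.1,0],"roll":0},{"dp":[0.95,-0.1,0],"roll":0},{"dp":[0.95,-0.1,0],"roll":0},{"dp":[0.95,-0.1,0],"roll":0},{"dp":[0.95,-0.1,0],"roll":0},{"dp":[0.95,-0.1,0],"roll":0},{"dp":[0.95,-0.1,0],"roll":0},{"dp":[0.95,-0.1,0],"roll":0},{"dp":[0.95,-0.1,0],"roll":0},{"dp":[0.95,-0.1,0],"roll":0}]'

```text
clock: 51.95
tool_pos: [0.5162, -0.0194, 0.2058]
tcp_rot: [179.8, 0.0, -88.1]
wrist_force: [-0.3, 1.4, -0.3]
opening: 0.398
gripper_force: 0.0
```

carry_out --rows '[{"dp":[0.95,-0.1,0],"roll":0},{"dp":[0.95,-0.1,0],"roll":0},{"dp":[0.95,-0.1,0],"roll":0},{"dp":[0.95,-0.1,0],"roll":0},{"dp":[0.95,-0.1,0],"roll":0},{"dp":[0.95,-0.1,0],"roll":0},{"dp":[0,0,0],"roll":0},{"dp":[0,0,0],"roll":0}]'

```text
clock: 52.75
tool_pos: [0.5478, -0.2453, 0.2053]
tcp_rot: [179.8, 0.1, -88.2]
wrist_force: [0.1, 0.6, -1.0]
opening: 0.398
gripper_force: 0.0
```

```bash
python3 - <<'E'
from see import *
print(status.get_obs()['clock'],status.get_obs()['tool_pos'])
im,H,S,V=look(15)
ct=np.zeros(V.shape,bool); ct[150:240,100:139]=True
for s,c,mm in comps(ct&(H>20)&(H<35)&(S>120)): print('fin',s[4],w('top',c,.124),'was .5609')
m=np.zeros(V.shape,bool); m[160:215,235:300]=True
for s,c,mm in comps(m&(H<22)&(S>35)&(V>120),100):
    e=cv2.fitEllipse(cv2.convexHull(np.argwhere(mm)[:,::-1].astype(np.float32))); print('raw on pad',w('top',e[0],.091))
for r in chips(im,np.array([.5478,-.0106]),np.radians(7.9)): print(r)
cv2.imwrite('pics/end.png',cv2.resize(im[60:260,95:415],(800,500),interpolation=2))
E
```

```text
52.75 [ 0.54783648 -0.24531527  0.2053292 ]
scraper 547 [[0.4998 0.2153]] [0.047 0.098] yaw -1.4
raw/white (348.2, 157.7) 12.0 45.6 19.0 [[ 0.6255 -0.2327]]
raw/white (386.2, 168.5) 56.2 76.3 29.0 [[ 0.5979 -0.3338]]
raw/white (385.2, 233.7) 22.3 24.0 2.0 [[ 0.4245 -0.3314]]
fin 74 [[0.46872959 0.36166084]] was .5609
raw on pad [[ 0.54883829 -0.01288468]]
(np.int32(460), array([296. , 145.7]), array([ 0.098, -0.098]))
(np.int32(18), array([244.3, 142.7]), array([0.123, 0.041]))
(np.int32(22), array([272.6, 144. ]), array([ 0.11 , -0.036]))
(np.int32(13), array([241.8, 149.2]), array([0.106, 0.049]))
(np.int32(13), array([268., 151.]), array([ 0.093, -0.021]))
```

View pics/end.png

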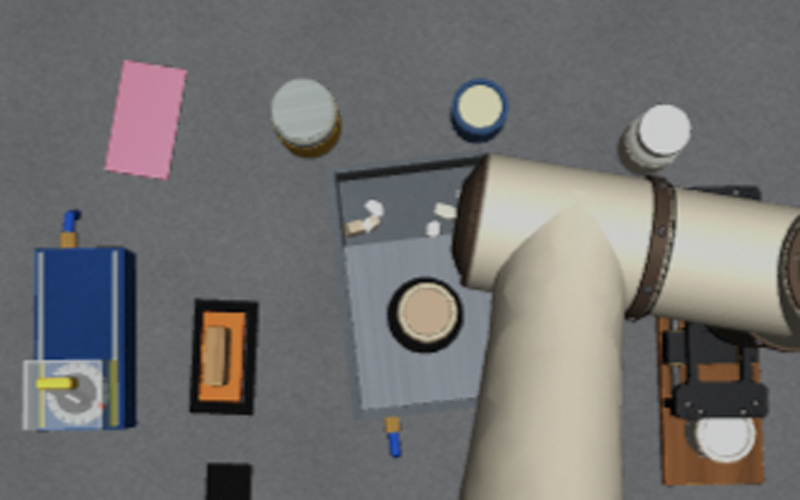

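The final view shows everything in place:
- **Guard:** closed over the knob; the fin moved about 93 mm to its stop at (60,383).
- **Scraper:** on its mat (215,355).
- **Raw ramekin:** on the pad (428,310).
- **White ramekin:** on the board (725,437).
- **Chips:** those in view lie in the trough; the arm now covers the sixth, which earlier views showed there.

The arm is clear, so I'm handing in.

```bash
python3 -c "
from cell import sign_off
print(sign_off())"
```

```text
the job is handed in; nothing more can be done
None
```

The changeover is finished and handed in at about 53 s; my last pictures showed every step met, but sign-off returned no verdict.

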